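# Load the V-blocks into the covered nest, V up

## Robot

A 6-joint arm with a two-finger parallel gripper is mounted at the origin on the work surface. World frame = base frame: x ahead of the robot, y to its left, z up, the work surface at z = 0. Lengths are in mm, angles in rad, forces in N, time in s.
With the tool pointing down it reaches from about 275 to 750 mm from the base axis. Payload 10.2 kg.
Tool frame: the origin (TCP) lies midway between the tips of the shut fingers; the grasp point (between the pads) lies 19 mm behind it (ctrl.tcp_to_grasp is the z of the grasp point in the tool frame, in mm); z points along the fingers, y is the direction in which the jaws open and shut (so a half turn about z gives the same grasp; the last joint's range is limited). The gripper opens to 85 mm and grips with 20 to 120 N. Pads are 22 mm wide; open, the fingers measure 114 mm over their backs; the gripper's body (76 mm by 85 mm) begins 54 mm behind the grasp point. The pads swing forward as they close: fully open they stand 13 mm farther back than shut.
Start: joints at [0.993, 0.313, 1.498, -0, 1.331, -0.223], TCP at [182.399, 492.302, 231.294] pointing down, gripper open.
Joint ranges: [-2.94, 2.94], [-0.97, 2.17], [0.19, 2.56], [-1.23, 4.37], [0.02, 3.11], [-2.88, 2.88]. Speed limits (rad/s): [2.39, 2.39, 3.01, 3.14, 3.14, 3.14].

## Interface

Orientations are given as a unit quaternion [w, x, y, z].
In Python, from rig import sensors, capture, order, ctrl gives the robot as it stands. The module is installed in compiled form; this text tells all that it offers.
- The arm moves only by the tool play_rows, never from a script. Its argument "deltas" is a list of rows, each a list of 7 numbers: the shift along the world's x, y, z in units of 40 mm (1.0 is 40 mm), then the turn, a rotation vector about the world's x, y, z in units of 6 degrees (1.0 is 6 degrees), then the opening, from -1 (shut) to 1 (fully open). A call has 1 to 8 rows; each row shifts and turns the commanded pose from where the row before left it; what a row does not reach is not made up. A row lasts 1/12 s, in which the tool goes at most 41.7 mm and 7.16 degrees, less where a joint would pass 70% of its speed; a pose out of reach is approached as far as the arm can. A call is refused whole if a number of a shift passes 1 or a number of a turn 1, either way. A call with a gripper value outside its range is refused whole. The fingers move at their own pace and stop on an object; "squeeze" is the grip in N (left out, the last holds). Time passes only in rows, so rows that do not move let the fingers close. It gives the time, the measured TCP pose, the force and the opening at its end, in the units of the state.
- sensors.sense(): the state, without advancing time (a new reading comes with each control period).
- capture(name): name is "side" or "top"; returns a dict with "pixels" (400x640x3 uint8, red, green, blue), "z_map" (400x640 float32, mm along the optical axis (not along the pixel's ray), 0 where there is no reading), "fx", "fy", "cx", "cy" (pixels), "eye" and "rotation" of the camera in the world. Camera axes: x right, y down, z forward; pixel columns grow to the right and rows downward; lengths in mm; the calibration is good to about 2 mm. A picture is of the moment at which its call begins.
- order.finish_job(): hands the job in, once; it reports no verdict.
The state is a dict: "time_s": time; "joints": joint angles; "dq": joint speeds; "tau": joint torques, N m; "eef_pos": TCP position; "ee_rot": TCP orientation; "force": force on the tool from outside, world axes, zero at the start; "wrist_torque": the same for the moment, N m; "grip_width": opening from 0.0 (shut) to 1.0 (fully open).
Only numpy, scipy, OpenCV 4.12 (cv2) and the standard library are available. Lean on these libraries where they do the work, as an engineer would, in place of code of your own. Each camera call takes 0.05 s, during which the arm holds its last target. There are 200 camera calls.

## Task

Put away the V-blocks that lie about on the surface plate: swing the nest's dust cover right aside on its pin, and seat each block flat in a pocket of its own with its V upwards. A block that shows its black button lies upside down and has to be turned over first. When all are in, swing the cover fully shut over them, and leave the other tools where they are.

Things in the scene. Friction and masses are not known exactly. Their poses are not given: they have to be found in the camera images.
- vblock1: Steel V-block, 40 x 50 x 40 mm (its x, y, z), about 0.45 kg. Its origin is its centre; its z axis points out of the face with the 90-degree V groove, which runs along its y axis, 24 mm wide at the mouth and 12 mm deep. The face opposite the V is flat with a black round button 20 mm across. The end faces (50 mm apart, on y) are flat but for the V notch. It stands stably on any face. The V-blocks that are there may lie V up or V down. It is always there.
- vblock2: Steel V-block, 40 x 50 x 40 mm (its x, y, z), about 0.45 kg. Its origin is its centre; its z axis points out of the face with the 90-degree V groove, which runs along its y axis, 24 mm wide at the mouth and 12 mm deep. The face opposite the V is flat with a black round button 20 mm across. The end faces (50 mm apart, on y) are flat but for the V notch. It stands stably on any face. The V-blocks that are there may lie V up or V down. It may be absent.
- vblock3: Steel V-block, 40 x 50 x 40 mm (its x, y, z), about 0.45 kg. Its origin is its centre; its z axis points out of the face with the 90-degree V groove, which runs along its y axis, 24 mm wide at the mouth and 12 mm deep. The face opposite the V is flat with a black round button 20 mm across. The end faces (50 mm apart, on y) are flat but for the V notch. It stands stably on any face. The V-blocks that are there may lie V up or V down. It may be absent.
- nest: Grey low nest fixed to the plate: base 172 x 128 x 12 mm, with a row along its x axis of three pockets. Origin: in the plate's surface, under the centre of the middle pocket; z up. Each pocket is 44 mm along x by 54 mm along y, its floor 12 mm above the plate, its walls 8 mm high (tops 20 mm above the plate); the base runs from y = -92 to +36 mm
- cover (a joint): Aluminium dust cover of the nest, a level plate 160 x 68 x 4 mm, underside 61 mm above the plate, turning about a single upright pin. 0: shut over the three pockets; grows anticlockwise seen from above to 2.0 rad (stop). A light friction (about 1 N at the knob) keeps it where it is left. From about 1.5 rad it is clear of the pockets and of fingers beside them, lying off the nest's -y side
- cover_knob (a point): Middle of the black upright knob on the cover, 20 mm across, 28 mm tall (from 65 to 93 mm above the plate), 142 mm from the pin's axis
- cover_pin (a point): The cover's pin axis, at the cover's top, 65 mm above the plate
- pocket0 (a point): Centre of the floor of pocket 0 (0 at the nest's -x end, 2 at its +x end), 12 mm above the plate; axes as the nest's. A seated block's centre is 20 mm above it
- pocket1 (a point): Centre of the floor of pocket 1 (0 at the nest's -x end, 2 at its +x end), 12 mm above the plate; axes as the nest's. A seated block's centre is 20 mm above it
- pocket2 (a point): Centre of the floor of pocket 2 (0 at the nest's -x end, 2 at its +x end), 12 mm above the plate; axes as the nest's. A seated block's centre is 20 mm above it
- block123: Bystander, to be left alone: polished steel 1-2-3 block, 75 x 50 x 25 mm, lying flat, with small dark holes in its top; origin: centre of its underside
- scriber_holder: Bystander, to be left alone: brass plumb-shaped scriber holder standing on its wide end, 34 mm across, 70 mm tall; origin: centre of its underside
- surface_gauge: Bystander, to be left alone: black oxide surface gauge: base 60 x 80 x 30 mm with an upright 230 mm tall; origin: centre of its underside
- parallel: Bystander, to be left alone: ground steel bar 15 x 130 x 25 mm (its x, y, z), lying flat; origin: centre of its underside
- wrench: Bystander, to be left alone: a steel wrench lying flat on the plate
- try_square: Bystander, to be left alone: small square lying flat: stock 18 x 80 x 18 mm, blade 100 mm
- oil_bottle: Bystander, to be left alone: small steel bottle with a black cap, 48 mm across, 110 mm tall, standing; origin: centre of its underside
Not all that is in view belongs to the job. What is shaped like the vblock2 but purple or red is not meant.

How it is judged (in metres and radians):
On the way, in this order (a step that is already met when the one before it is completed fails the run):
1. the dust cover is swung aside, clear of the pockets (value of joint cover above 1.3 rad), for 0.2 s.
2. every V-block present sits in a pocket, V up, let go (angle between each of vblock1, vblock2, vblock3's own z axis and vertical below 0.08 rad and angle between the y axis of each of vblock1, vblock2, vblock3 and the y axis of nest, either way round below 0.12 rad and z of vblock1 in the frame of nest between 0.028 and 0.036 m and (horizontal distance between vblock1 and pocket0 below 0.006 m or horizontal distance between vblock1 and pocket1 below 0.006 m or horizontal distance between vblock1 and pocket2 below 0.006 m) and linear speed of each of vblock1, vblock2, vblock3 below 0.03 m/s and contact force between each of vblock1, vblock2, vblock3 and the fingers below 0.1 N and z of vblock2 in the frame of nest between 0.028 and 0.036 m and (horizontal distance between vblock2 and pocket0 below 0.006 m or horizontal distance between vblock2 and pocket1 below 0.006 m or horizontal distance between vblock2 and pocket2 below 0.006 m) and z of vblock3 in the frame of nest between 0.028 and 0.036 m and (horizontal distance between vblock3 and pocket0 below 0.006 m or horizontal distance between vblock3 and pocket1 below 0.006 m or horizontal distance between vblock3 and pocket2 below 0.006 m)), for 0.3 s.
At the end, for the whole second after the job is handed in: The cover is shut (within 0.1 rad) and every V-block present sits on the floor of a pocket of its own (centre within 6 mm of the pocket's, height within 4 mm), V up within 0.08 rad, its groove along the nest's y axis within 0.12 rad, at rest and released (all of step 2 and value of joint cover below 0.1 rad); the robot touches nothing.
It fails at once if another tool is shoved more than 4 cm or knocked over (distance of any of block123, scriber_holder, surface_gauge, parallel, wrench, try_square, oil_bottle from where it was at the start of the episode above 0.04 m or angle between any of scriber_holder, surface_gauge, oil_bottle's own z axis and vertical above 0.6 rad).
Of vblock2, vblock3 only 1 to 2 are there at a start; the rules pass over those that are not, and their reading is None.
At some moment in a run one of vblock1, vblock2, vblock3 may be knocked a few centimetres aside while the robot is not near it.
Once in a run the grip may slacken for a moment while it holds something.
It also fails if it takes over 210 s, if anything falls off the work surface, if the arm or the gripper's body presses on something with over 40 N, if the wrist force passes 120 N, or if a joint passes its speed limit or range.

## Working session

There is one attempt and no reset: what is moved stays moved. The work goes in short steps, Python scripts to look and compute and a tool call to move; the robot and the scene stay as the last step left them, time stands still between calls to the robot, and variables do not carry over. Pictures are saved under pics/ and viewed, about 12 in all and at most 16, crops included, and the job is handed in when it is done.

Besides the shell and the picture viewer there is one more tool, called after ">>>" as name(argument=value, ...), one argument or row to a line, values as JSON. play_rows: Moves the arm, as the interface text tells. Its arguments: {"type":"object","properties":{"deltas":{"type":"array","items":{"type":"array","items":{"type":"number"}}},"squeeze":{"type":"number"}},"required":["deltas"]}

```bash
mkdir -p pics; cat > h.py <<'E'
import numpy as np, cv2
from rig import sensors, capture, order, ctrl
def snap(n,f):
    c=capture(n); np.savez(''+f+'.npz',**c); cv2.imwrite('pics/'+f+'.png',c['pixels'][:,:,::-1]); return c
def load(f): return dict(np.load(''+f+'.npz'))
def ray(c,u,v):
    d=np.array([(u-c['cx'])/c['fx'],(v-c['cy'])/c['fy'],1.]); return c['rotation']@d
def at_z(c,u,v,z):
    d=ray(c,u,v); e=np.array(c['eye']); return e+d*(z-e[2])/d[2]
def depth(c,u,v):
    return np.array(c['eye'])+ray(c,u,v)*c['z_map'][int(round(v)),int(round(u))]
def cloud(c):
    v,u=np.mgrid[0:400,0:640]; d=np.stack([(u-c['cx'])/c['fx'],(v-c['cy'])/c['fy'],np.ones_like(u)],-1)
    return np.array(c['eye'])+(d*c['z_map'][...,None])@np.array(c['rotation']).T
def crop(c,u0,v0,u1,v1,f,s=4):
    cv2.imwrite('pics/'+f+'.png',cv2.resize(c['pixels'][v0:v1,u0:u1,::-1],None,fx=s,fy=s,interpolation=cv2.INTER_CUBIC))
E
python3 - <<'E'
from h import *
for n in('top','side'):
    c=snap(n,n+'0'); print(n,c['eye'],c['rotation'],c['fx'],c['cx'],c['cy'])
print(sensors.sense(),ctrl.tcp_to_grasp)
E
```

```text
top [ 452.09559549   37.60960575 1472.97017124] [ 0.02634737 -0.7012425   0.71145555 -0.03736   ] 418.40620349866606 317.118730452765 202.6761052596676
side [457.52248285 905.45473813 684.48731801] [ 0.03093931 -0.03406169  0.88090711 -0.47104694] 370.3860618677779 317.10704572621825 205.00828137092233
{'time_s': 0.1, 'joints': array([ 9.92589476e-01,  3.13403824e-01,  1.49835084e+00, -2.17956339e-06,
        1.33099275e+00, -2.23400640e-01]), 'dq': array([-1.07028441e-05, -2.60509793e-04, -1.57288416e-03,  5.19474640e-04,
        2.64692752e-04, -9.35180642e-04]), 'tau': array([ 2.19682741e-03, -4.12899828e+01, -2.60138118e+01, -1.90296187e-04,
        3.10830786e-03, -1.95330250e-05]), 'eef_pos': array([182.27625551, 492.10287412, 230.79116351]), 'ee_rot': array([-2.24294995e-04,  1.76473749e-01,  9.84305178e-01, -5.32033882e-04]), 'force': array([ 0.03556463, -0.51659792,  0.03730143]), 'wrist_torque': array([ 0.02217192, -0.02396405, -0.05134618]), 'grip_width': 0.9954264869720804} -18.700000000000003
```

View pics/top0.png

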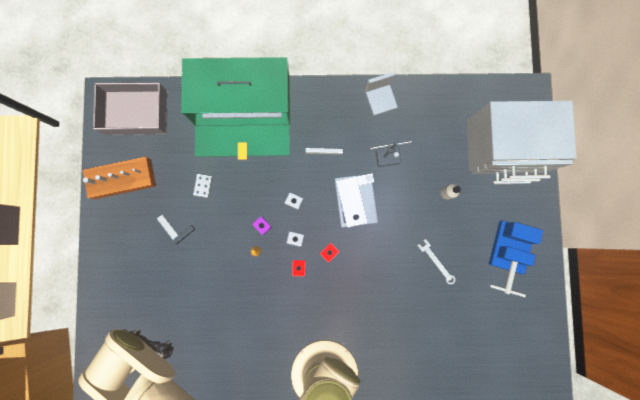

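View pics/side0.png

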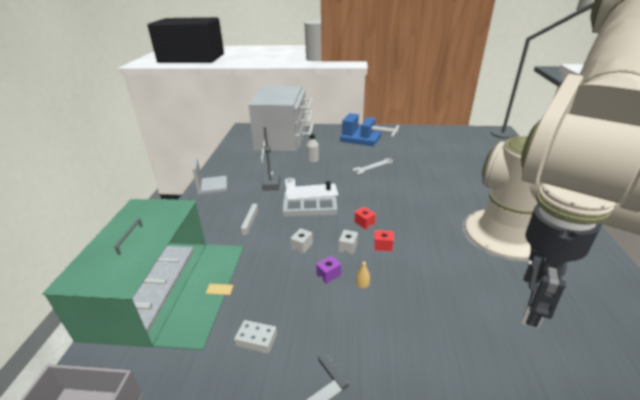

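Top view: steel V-block candidates at (294,200) and (295,239), both showing buttons. The purple (262,226) and red (299,268), (330,252) ones are look-alikes. The 1-2-3 block is at (203,186), the nest and cover at (356,200) with its knob at (356,217), and the scriber at (256,251). Rotation is given as a quaternion, so I'll fix the helper and crop closer.

```bash
sed -i "s/c=capture(n);/c=dict(capture(n)); q=np.asarray(c['rotation']); c['rotation']=R.from_quat(q[[1,2,3,0]]).as_matrix() if q.size==4 else q;/; 1a from scipy.spatial.transform import Rotation as R" h.py
python3 - <<'E'
from h import *
c=snap('top','t1'); s=snap('side','s1')
a=cv2.resize(c['pixels'][165:285,230:390,::-1],None,fx=5,fy=5,interpolation=cv2.INTER_CUBIC)
cv2.imwrite('pics/ct1.png',a)
b=cv2.resize(s['pixels'][165:285,270:410,::-1],None,fx=5,fy=5,interpolation=cv2.INTER_CUBIC)
cv2.imwrite('pics/cs1.png',b)
P=cloud(c)
for n,u,v in [('b1',294,200),('b2',295,239),('cover',350,195),('knob',356,217),('pin?',369,178),('purple',262,226),('red1',299,268),('red2',330,252)]:
    print(n,depth(c,u,v).round(1))
Z=P[...,2]
m=((Z>34)&(Z<48)).astype(np.uint8); m[:, :240]=0; m[:165]=0; m[290:]=0;m[:,345:]=0
k,l,st,ce=cv2.connectedComponentsWithStats(m)
for i in range(1,k):
    if st[i,4]<40: continue
    pts=P[l==i][:,:2].astype(np.float32); r=cv2.minAreaRect(pts); print('comp',ce[i].round(1),st[i,4],np.round(r[0],1),np.round(r[1],1),round(r[2],1),np.median(Z[l==i]).round(1))
m=((Z>58)&(Z<72)).astype(np.uint8); m[:,:330]=0; m[:,385:]=0;m[:165]=0;m[240:]=0
k,l,st,ce=cv2.connectedComponentsWithStats(m)
for i in range(1,k):
    if st[i,4]<40: continue
    r=cv2.minAreaRect(P[l==i][:,:2].astype(np.float32)); print('cov',ce[i].round(1),st[i,4],np.round(cv2.boxPoints(r),1).tolist(),np.median(Z[l==i]).round(1))
E
```

```text
b1 [591.7  93.6  41. ]
b2 [458.1  91.6  38.9]
cover [603.6 -97.   66.5]
knob [ 527.3 -112.6   93.9]
pin? [ 659.9 -162.    73.2]
purple [504.  203.6  41.4]
red1 [360.1  79.   41.4]
red2 [412.2 -27.1  39. ]
comp [293.8 200.3] 166 [590.9  94.3] [49.4 40. ] 64.9 40.1
comp [261.7 225.1] 169 [507.1 204.8] [49.8 40.2] 40.5 40.0
comp [295.1 238.7] 167 [459.8  91.1] [49.6 39.5] 75.3 39.9
comp [329.8 252. ] 170 [412.2 -27.1] [38.9 48.4] 43.7 40.2
comp [298.5 267.9] 177 [361.6  80.8] [37.5 50.5] 89.3 40.1
cov [353.2 198. ] 1024 [[497.0, -85.69999694824219], [522.4000244140625, -206.89999389648438], [678.7999877929688, -174.10000610351562], [653.4000244140625, -52.900001525878906]] 64.8
```

View pics/ct1.png

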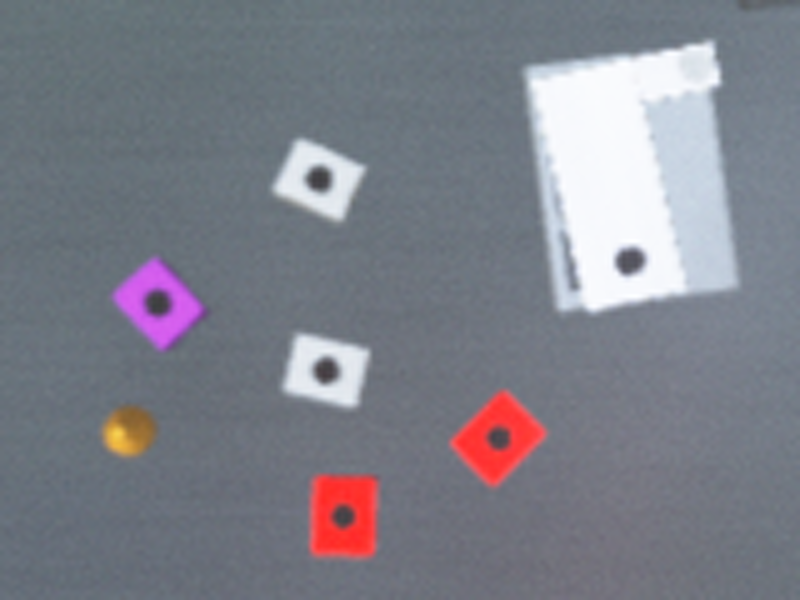

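View pics/cs1.png

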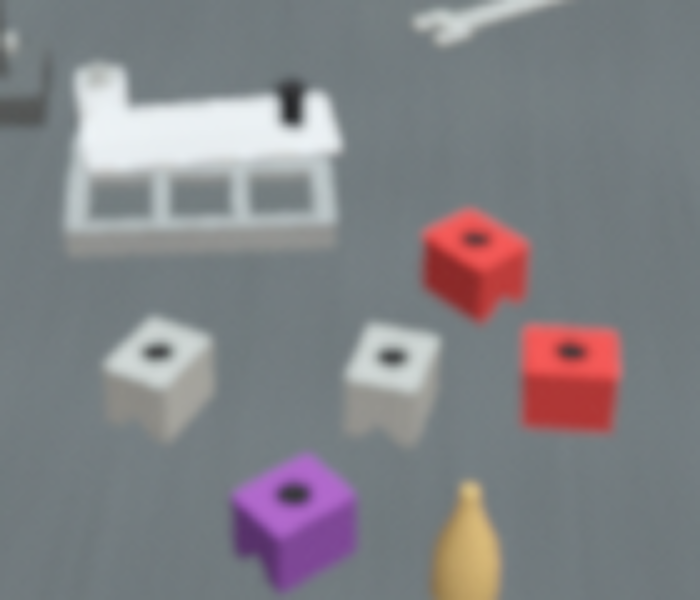

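Two steel blocks, both V down with buttons showing; the coloured ones are decoys. The cover is over the nest, pin at its far right. I'll fly to above the knob and recheck the region the arm was hiding.

>>> play_rows(
  deltas=[
    [0.51,-0.89,0,0,0,0,0.2],
    [0.51,-0.89,0,0,0,0,0.2],
    [0.51,-0.89,0,0,0,0,0.2],
    [0.51,-0.89,0,0,0,0,0.2],
    [0.51,-0.89,0,0,0,0,0.2],
    [0.51,-0.89,0,0,0,0,0.2],
    [0.51,-0.89,0,0,0,0,0.2],
    [0.51,-0.89,0,0,0,0,0.2],
  ],
)

```text
time_s: 0.87
eef_pos: [346.0, 205.7, 231.4]
ee_rot: [0.0, 0.176, 0.984, 0.0]
force: [1.3, 0.7, -0.0]
grip_width: 0.595
```

>>> play_rows(
  deltas=[
    [0.51,-0.89,0,0,0,0,0.2],
    [0.51,-0.89,0,0,0,0,0.2],
    [0.51,-0.89,0,0,0,0,0.2],
    [0.51,-0.89,0,0,0,0,0.2],
    [0.51,-0.89,0,0,0,0,0.2],
    [0.51,-0.89,0,0,0,0,0.2],
  ],
)

```text
time_s: 1.37
eef_pos: [468.5, -8.2, 231.3]
ee_rot: [0.0, 0.177, 0.984, 0.0]
force: [1.0, 1.2, 0.3]
grip_width: 0.598
```

```bash
python3 - <<'E'
from h import *
t=load('t1'); s=load('s1')
# knob: dark blob in side crop, top-face centre
print('knob top view z93', at_z(t,230+629/5,165+261/5,93).round(1))
print('knob side z93', at_z(s,270+291/5,165+87/5,93).round(1))
for n,z,tp,sp in [('b1',40,(319,179),(157,352)),('b2',40,(326.5,370),(392,357))]:
    print(n,'top',at_z(t,230+tp[0]/5,165+tp[1]/5,z).round(1),'side',at_z(s,270+sp[0]/5,165+sp[1]/5,z).round(1))
P=cloud(t); Z=P[...,2]
g=lambda u,v:at_z(t,230+u/5,165+v/5,12).round(1)
print('base corners',g(525,68),g(560,312),g(738,287),g(715,95))
c=snap('top','t2'); P2=cloud(c)
m=((P2[...,2]>20)&(P2[...,2]<60)).astype(np.uint8);k,l,st,ce=cv2.connectedComponentsWithStats(m)
for i in range(1,k):
    if 80<st[i,4]<600: print(ce[i].round(0),st[i,4],np.median(P2[l==i],axis=0).round(0))
print(sensors.sense()['eef_pos'],sensors.sense()['grip_width'])
E
```

```text
knob top view z93 [ 526.7 -112.    93. ]
knob side z93 [ 526.3 -108.4   93. ]
b1 top [589.   94.4  40. ] side [588.5  98.3  40. ]
b2 top [458.1  90.6  40. ] side [457.4  94.7  40. ]
base corners [668.4 -50.5  12. ] [496.1 -71.7  12. ] [ 511.8 -196.8   12. ] [ 647.4 -184.3   12. ]
[378.  85.] 89 [ 995. -208.   41.]
[115.  98.] 468 [993. 758.  39.]
[147. 120.] 374 [841. 551.  41.]
[484. 158.] 424 [ 716. -534.   46.]
[388. 156.] 335 [ 740. -236.   29.]
[323. 150.] 153 [768. -10.  25.]
[202. 185.] 296 [650. 412.  25.]
[294. 200.] 174 [591.  94.  40.]
[262. 225.] 180 [507. 204.  39.]
[295. 239.] 162 [458.  92.  40.]
[328. 255.] 95 [402. -20.  40.]
[521. 268.] 93 [ 347. -683.   30.]
[339. 361.] 113 [ 56. -51.  36.]
[471.34270543 -13.47828844 230.9411631 ] 0.5974933112134991
```

View pics/t2.png

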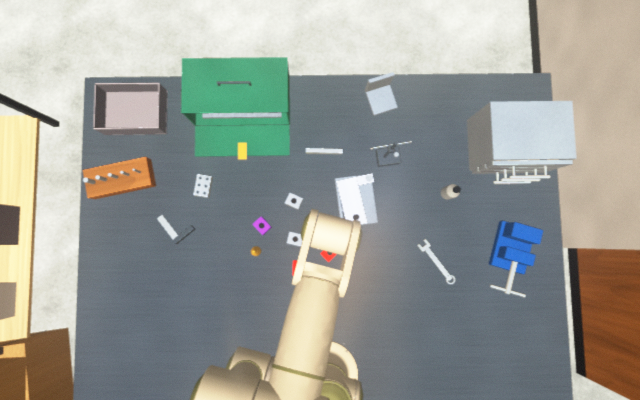

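Only two V-blocks are present: (294,200) and (295,239). Next, down to the knob.

>>> play_rows(
  deltas=[
    [0.46,-0.8,0,0,0,0,0.2],
    [0.46,-0.8,0,0,0,0,0.2],
    [0.46,-0.8,0,0,0,0,0.2],
    [0,0,-0.9,0,0,0,0.2],
    [0,0,-0.9,0,0,0,0.2],
    [0,0,0,0,0,0,0.2],
    [0,0,0,0,0,0,0.2],
  ],
)

```text
time_s: 2.0
eef_pos: [522.6, -101.8, 158.9]
ee_rot: [-0.002, 0.176, 0.984, 0.0]
force: [1.0, -0.1, 0.7]
grip_width: 0.602
```

>>> play_rows(
  deltas=[
    [0.1,-0.2,-0.6,0,0,0,0.2],
    [0,0,-0.8,0,0,0,0.2],
    [0,0,-0.75,0,0,0,0.2],
    [0,0,0,0,0,0,-0.3],
    [0,0,0,0,0,0,-0.7],
    [0,0,0,0,0,0,-0.9],
    [0,0,0,0,0,0,-0.9],
    [0,0,0,0,0,0,-0.9],
  ],
  squeeze=25,
)

```text
time_s: 2.67
eef_pos: [528.6, -110.5, 76.2]
ee_rot: [0.002, 0.176, 0.984, -0.001]
force: [-0.8, 1.1, 7.7]
grip_width: 0.219
```

>>> play_rows(
  deltas=[
    [0,0,0.1,0,0,0,-0.9],
    [-0.1,-0.36,0,0,0,0,-0.9],
    [-0.08,-0.36,0,0,0,0,-0.9],
    [-0.04,-0.37,0,0,0,0,-0.9],
    [0,-0.37,0,0,0,0,-0.9],
    [0.04,-0.37,0,0,0,0,-0.9],
    [0.08,-0.36,0,0,0,0,-0.9],
    [0,0,0,0,0,0,-0.9],
  ],
)

```text
time_s: 3.33
eef_pos: [523.5, -200.2, 78.0]
ee_rot: [0.001, 0.177, 0.984, -0.001]
force: [-5.0, -2.7, 0.1]
grip_width: 0.222
```

>>> play_rows(
  deltas=[
    [0.13,-0.35,0,0,0,0,-0.9],
    [0.14,-0.34,0,0,0,0,-0.9],
    [0.19,-0.32,0,0,0,0,-0.9],
    [0.22,-0.3,0,0,0,0,-0.9],
    [0.25,-0.27,0,0,0,0,-0.9],
    [0.28,-0.25,0,0,0,0,-0.9],
    [0.3,-0.21,0,0,0,0,-0.9],
    [0.32,-0.19,0,0,0,0,-0.9],
  ],
)

```text
time_s: 4.0
eef_pos: [597.2, -286.6, 78.2]
ee_rot: [0.0, 0.176, 0.984, 0.0]
force: [-0.5, 4.6, 0.4]
grip_width: 0.216
```

>>> play_rows(
  deltas=[
    [0.34,-0.15,0,0,0,0,-0.9],
    [0.35,-0.12,0,0,0,0,-0.9],
    [0.36,-0.08,0,0,0,0,-0.9],
    [0,0,0,0,0,0,-0.9],
    [0,0,0,0,0,0,-0.9],
    [0,0,0,0,0,0,-0.3],
    [0,0,0,0,0,0,0],
    [0,0,0,0,0,0,0],
  ],
)

```text
time_s: 4.67
eef_pos: [638.1, -300.4, 77.6]
ee_rot: [-0.0, 0.176, 0.984, 0.0]
force: [0.4, -0.7, 0.5]
grip_width: 0.501
```

>>> play_rows(
  deltas=[
    [0,0,0.9,0,0,0,0],
    [0,0,1,0,0,0,0],
    [0,0,1,0,0,0,0.2],
    [-0.8,0.5,0.5,0,0,0,1],
    [-0.9,0.4,0,0,0,0,1],
    [-0.9,0.4,0,0,0,0,1],
    [-0.9,0.4,0,0,0,0,1],
    [-0.9,0,0,0,0,0,1],
  ],
)

```text
time_s: 5.33
eef_pos: [461.2, -230.3, 212.9]
ee_rot: [0.0, 0.175, 0.984, 0.0]
force: [0.4, -0.8, 0.5]
grip_width: 0.999
```

>>> play_rows(
  deltas=[
    [-0.7,0.7,0,0,0,0,1],
    [-0.7,0.7,0,0,0,0,1],
    [0,1,0,0,0,0,1],
    [0,1,0,0,0,0,1],
    [0,1,0,0,0,0,1],
    [0,1,0,0,0,0,1],
    [0,1,0,0,0,0,1],
    [0,0.5,0,0,0,0,1],
  ],
)

```text
time_s: 6.0
eef_pos: [406.0, 46.1, 213.1]
ee_rot: [0.0, 0.175, 0.984, 0.001]
force: [-0.1, -0.9, 0.6]
grip_width: 0.998
```

```bash
python3 - <<'E'
from h import *
c=snap('top','t3'); s=snap('side','s3')
a=cv2.resize(c['pixels'][160:260,310:410,::-1],None,fx=5,fy=5,interpolation=cv2.INTER_CUBIC)
b=cv2.resize(s['pixels'][165:255,270:350,::-1],None,fx=5,fy=5,interpolation=cv2.INTER_CUBIC)
o=np.zeros((500,900,3),np.uint8);o[:,:500]=a;o[:450,500:]=b
cv2.imwrite('pics/n3.png',cv2.resize(o[:,:],(800,444)))
cv2.imwrite('pics/n3.png',o[:, :]) if 0 else None
P=cloud(c)
m=(P[...,2]>7)&(P[...,2]<26);m[:,:325]=0;m[:,385:]=0;m[:172]=0;m[:,:]&=(np.arange(400)<232)[:,None]
m=cv2.morphologyEx(m.astype(np.uint8),cv2.MORPH_OPEN,np.ones((2,2)))
r=cv2.minAreaRect(P[m>0][:,:2].astype(np.float32));print(r,np.round(cv2.boxPoints(r),1))
print(sensors.sense()['eef_pos'])
E
```

```text
((572.4521484375, -63.37286376953125), (185.94032287597656, 253.2958984375), 13.720659255981445) [[ 452.1   37.6]
 [ 512.2 -208.5]
 [ 692.8 -164.4]
 [ 632.7   81.7]]
[406.34293154  45.34412854 212.99117559]
```

View pics/n3.png

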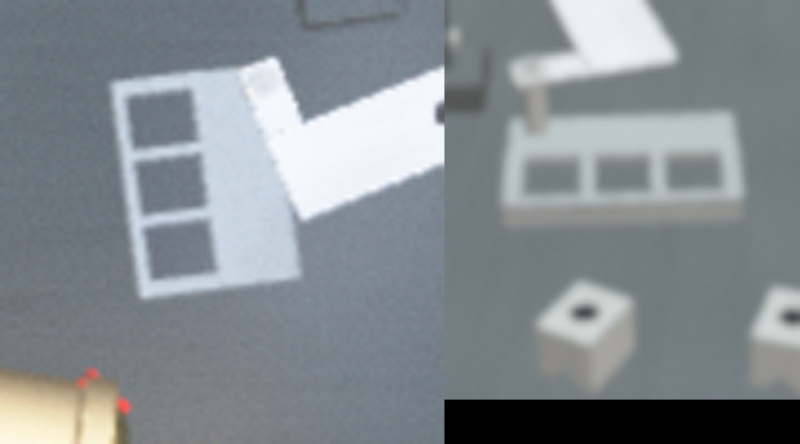

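Cover is open, all three pockets visible. Now fitting the pocket positions from both views.

```bash
python3 - <<'E'
from h import *
def zoom(f,u0,v0,u1,v1,s):
    c=load(f); g=cv2.cvtColor(c['pixels'],cv2.COLOR_RGB2GRAY)[v0:v1,u0:u1]
    return c,cv2.resize(g,None,fx=s,fy=s,interpolation=cv2.INTER_CUBIC)
for f,box in [('t3',(333,170,362,230)),('s3',(280,190,336,212))]:
    s=8; c,g=zoom(f,*box,s)
    th,m=cv2.threshold(g,0,255,cv2.THRESH_BINARY_INV+cv2.THRESH_OTSU)
    k,l,st,ce=cv2.connectedComponentsWithStats(m)
    for i in range(1,k):
        x,y,w,h,a=st[i]
        if a<2500 or x==0 or y==0 or x+w>=g.shape[1] or y+h>=g.shape[0]: continue
        r=cv2.minAreaRect(np.argwhere(l==i)[:,::-1].astype(np.float32)); b=cv2.boxPoints(r)
        W=[at_z(c,box[0]+(p[0]+.5)/s-.5,box[1]+(p[1]+.5)/s-.5,20)[:2].round(1).tolist() for p in b]
        cn=at_z(c,box[0]+(r[0][0]+.5)/s-.5,box[1]+(r[0][1]+.5)/s-.5,20)[:2].round(1)
        print(f,th,cn,W)
# known check: block centres same method in both
for f in('t3',):
    c=load(f); P=cloud(c)
    print('base z',[depth(c,u,v).round(1).tolist() for u,v in[(364,205),(345,195),(335+2,200)]])
E
```

```text
t3 161.0 [639.3 -87.9] [[657.7, -59.2], [663.9, -112.0], [620.9, -116.5], [614.9, -63.8]]
t3 161.0 [587.7 -94.1] [[605.7, -65.4], [612.5, -117.8], [569.8, -122.8], [563.1, -70.5]]
t3 161.0 [536.2 -99.7] [[554.1, -71.3], [560.8, -123.0], [518.3, -128.1], [511.7, -76.5]]
s3 161.0 [534.5 -98.2] [[557.9, -121.1], [515.4, -125.5], [512.0, -76.1], [553.0, -71.9]]
s3 161.0 [586.2 -92.1] [[609.8, -115.7], [568.5, -119.3], [563.4, -69.3], [603.2, -65.8]]
s3 161.0 [638.  -86.2] [[663.3, -109.7], [620.6, -113.4], [613.7, -63.5], [654.9, -59.8]]
base z [[573.5, -150.6, 12.1], [609.0, -84.1, 18.4], [593.0, -56.5, 5.8]]
```

Pockets (averaged over both views): p0 (535.5,-99), p1 (587,-93), p2 (638.5,-87), nest yaw about 6.5°. Plan: grip each block by its ends with the tool tilted inward 45°, roll to 45° outward, set down (90°); repeat and place in the pocket. Starting with block 1.

>>> play_rows(
  deltas=[
    [0.75,0.09,0,0.325,0.88,0,1],
    [0.75,0.09,0,0.325,0.88,0,1],
    [0.75,0.09,0,0.325,0.88,0,1],
    [0.75,0.09,0,0.325,0.88,0,1],
    [0.75,0.09,0,0.325,0.88,0,1],
    [0.75,0.09,0,0.325,0.88,0,1],
    [0.75,0.09,-0.4,0.325,0.88,0,1],
    [0.75,0.09,-0.4,0.325,0.88,0,1],
  ],
)

```text
time_s: 6.77
eef_pos: [627.9, 67.8, 190.5]
ee_rot: [-0.344, 0.167, 0.922, 0.063]
force: [0.7, -0.3, 0.1]
grip_width: 1.001
```

>>> play_rows(
  deltas=[
    [0,0,-0.6,0,0,0,1],
    [0,0,-0.6,0,0,0,1],
    [0,0,-0.6,0,0,0,1],
    [0,0,0,0,0,0,1],
    [0,0,0,0,0,0,1],
  ],
)

```text
time_s: 7.18
eef_pos: [626.7, 68.2, 119.5]
ee_rot: [-0.343, 0.167, 0.922, 0.062]
force: [0.1, 0.2, 0.9]
grip_width: 0.997
```

```bash
cat >> h.py <<'E'
def st():
    s=sensors.sense(); q=s['ee_rot']; M=R.from_quat(q[[1,2,3,0]]).as_matrix()
    print('t',s['time_s'],'tcp',s['eef_pos'].round(1),'tz',M[:,2].round(3),'jaw',M[:,1].round(3),'jawang',np.degrees(np.arctan2(M[1,1],M[0,1])).round(1),'w',round(s['grip_width'],3),'F',s['force'].round(1),'q',s['joints'].round(2))
    return s,M
E
python3 - <<'E'
from h import *
st()
c=snap('top','t4')
P=cloud(c);Z=P[...,2]
m=((Z>34)&(Z<46)).astype(np.uint8);m[:,:280]=0;m[:,312:]=0;m[:185]=0;m[245:]=0
k,l,s_,ce=cv2.connectedComponentsWithStats(m)
for i in range(1,k):
    if s_[i,4]>30: print(ce[i].round(1),s_[i,4],cv2.minAreaRect(P[l==i][:,:2].astype(np.float32)))
E
```

```text
t 7.1833 tcp [626.7  68.2 119.5] tz [-0.612  0.23  -0.757] jaw [0.351 0.936 0.   ] jawang 69.4 w 0.997 F [0.1 0.2 0.9] q [-0.14  1.08  0.64  0.17  2.12 -1.31]
[288.2 199.2] 36 ((598.0208129882812, 115.03166198730469), (14.707642555236816, 38.55561065673828), 79.85433959960938)
```

>>> play_rows(
  deltas=[
    [-0.38,0.26,0,0.24,0.66,0,1],
    [-0.38,0.26,0,0,0,0,1],
    [-0.38,0.26,-0.2,0,0,0,1],
    [0,0,-0.7,0,0,0,1],
    [0,0,-0.6,0,0,0,1],
    [0,0,-0.5,0,0,0,1],
    [0,0,-0.3,0,0,0,1],
    [0,0,0,0,0,0,1],
  ],
)

```text
time_s: 7.9
eef_pos: [581.1, 99.9, 27.0]
ee_rot: [-0.376, 0.165, 0.909, 0.068]
force: [0.7, -0.2, 0.2]
grip_width: 0.999
```

```bash
python3 - <<'E'
from h import *
st(); c=snap('side','s5'); a=c['pixels'][190:280,260:380]
cv2.imwrite('pics/c5.png',cv2.resize(a[:,:,::-1],None,fx=5,fy=5,interpolation=cv2.INTER_CUBIC))
E
```

```text
t 7.9 tcp [581.1  99.9  27. ] tz [-0.662  0.248 -0.708] jaw [ 0.351  0.936 -0.   ] jawang 69.5 w 0.999 F [ 0.7 -0.2  0.2] q [-0.11  1.1   0.87  0.19  1.93 -1.32]
```

View pics/c5.png

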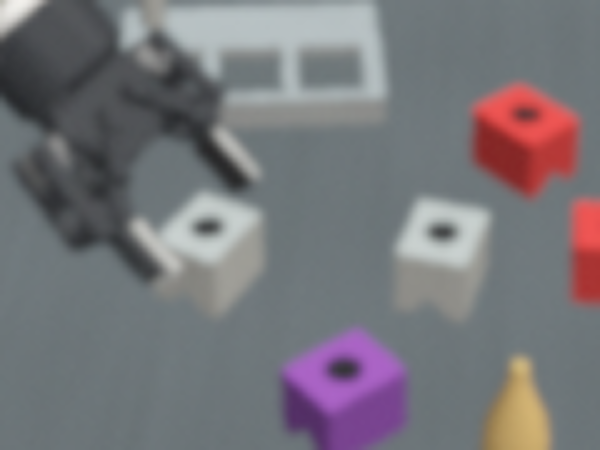

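The fingers straddle the notched ends of block 1, crop (210,250). Go down and grip.

>>> play_rows(
  deltas=[
    [0,0,-0.3,0,0,0,1],
    [0,0,0,0,0,0,0.6],
    [0,0,0,0,0,0,0],
    [0,0,0,0,0,0,-0.4],
    [0,0,0,0,0,0,-0.4],
    [0,0,0,0,0,0,-0.4],
    [0,0,0,0,0,0,-0.4],
    [0,0,0,0,0,0,-0.4],
  ],
  squeeze=80,
)

```text
time_s: 8.62
eef_pos: [581.9, 100.0, 16.8]
ee_rot: [-0.375, 0.165, 0.91, 0.068]
force: [1.6, -0.7, 6.8]
grip_width: 0.58
```

>>> play_rows(
  deltas=[
    [0,0,0.6,0,0,0,-0.4],
    [0,0,0.6,0,0,0,-0.4],
    [0,0,0,-0.33,-0.88,0,-0.4],
    [0,0,0,-0.33,-0.88,0,-0.4],
    [0,0,0,-0.33,-0.88,0,-0.4],
    [0,0,0,-0.33,-0.88,0,-0.4],
    [0,0,0,-0.33,-0.88,0,-0.4],
    [0,0,0,-0.33,-0.88,0,-0.4],
  ],
)

```text
time_s: 9.28
eef_pos: [581.2, 100.0, 63.5]
ee_rot: [-0.092, 0.177, 0.98, 0.016]
force: [0.2, 0.0, -4.9]
grip_width: 0.579
```

>>> play_rows(
  deltas=[
    [0,0,0,-0.33,-0.88,0,-0.4],
    [0,0,0,-0.33,-0.88,0,-0.4],
    [0,0,0,-0.33,-0.88,0,-0.4],
    [0,0,0,-0.33,-0.88,0,-0.4],
    [0,0,0,-0.33,-0.88,0,-0.4],
    [0,0,0,-0.33,-0.88,0,-0.4],
    [0,0,0,-0.33,-0.88,0,-0.4],
    [0,0,0,-0.33,-0.88,0,-0.4],
  ],
)

```text
time_s: 9.95
eef_pos: [579.6, 98.4, 62.5]
ee_rot: [0.265, 0.173, 0.947, -0.053]
force: [0.6, -1.9, -5.8]
grip_width: 0.58
```

```bash
python3 - <<'E'
from h import *
st()
E
```

```text
t 9.95 tcp [579.6  98.4  62.5] tz [ 0.483 -0.191 -0.854] jaw [ 0.356  0.934 -0.008] jawang 69.2 w 0.58 F [ 0.6 -1.9 -5.8] q [ 0.07  0.5   1.85 -0.67  0.37 -0.56]
```

>>> play_rows(
  deltas=[
    [0,0,0,-0.1,-0.28,0,-0.4],
    [0,0,0,-0.1,-0.28,0,-0.4],
    [0,0,0,-0.1,-0.28,0,-0.4],
    [0,0,0,-0.1,-0.28,0,-0.4],
    [0,0,0,-0.1,-0.28,0,-0.4],
    [0,0,0,-0.1,-0.28,0,-0.4],
    [0,0,0,-0.1,-0.28,0,-0.4],
    [0,0,0,-0.1,-0.28,0,-0.4],
  ],
)

```text
time_s: 10.62
eef_pos: [597.4, 104.4, 95.8]
ee_rot: [0.353, 0.171, 0.917, -0.071]
force: [-0.3, -0.0, -5.3]
grip_width: 0.578
```

```bash
python3 - <<'E'
from h import *
s,M=st()
# rotation vector (units of 6deg) to reach tilt 45 outward with jaw level, jaw angle 69.2
phi=np.radians(69.2); j=np.array([np.cos(phi),np.sin(phi),0]); u=np.array([np.sin(phi),-np.cos(phi),0])
z=(u-np.array([0,0,1]))/2**.5; T=np.c_[np.cross(j,z),j,z]
print((R.from_matrix(T@M.T).as_rotvec(degrees=True)/6).round(2))
E
```

```text
t 10.6167 tcp [597.4 104.4  95.8] tz [ 0.623 -0.25  -0.741] jaw [ 0.363  0.932 -0.009] jawang 68.7 w 0.578 F [-0.3 -0.  -5.3] q [ 0.12  0.47  1.88 -1.23  0.35  0.01]
[-0.09 -0.47  0.09]
```

>>> play_rows(
  deltas=[
    [0,0,0,-0.05,-0.24,0.05,-0.4],
    [0,0,0,-0.04,-0.23,0.04,-0.4],
    [0,0,0,0,0,0,-0.4],
    [0,0,0,0,0,0,-0.4],
    [0,0,0,0,0,0,-0.4],
  ],
)

```text
time_s: 11.03
eef_pos: [603.0, 106.8, 108.1]
ee_rot: [0.363, 0.169, 0.914, -0.068]
force: [-0.8, 0.5, -5.0]
grip_width: 0.573
```

```bash
python3 - <<'E'
from h import *
s,M=st()
c=snap('side','s6'); a=c['pixels'][170:280,250:400]
cv2.imwrite('pics/c6.png',cv2.resize(a[:,:,::-1],None,fx=5,fy=5,interpolation=cv2.INTER_CUBIC))
E
```

```text
t 11.0333 tcp [603.  106.8 108.1] tz [ 0.64  -0.247 -0.727] jaw [ 0.358  0.934 -0.002] jawang 69.0 w 0.573 F [-0.8  0.5 -5. ] q [ 0.12  0.46  1.87 -1.23  0.35  0.01]
```

View pics/c6.png

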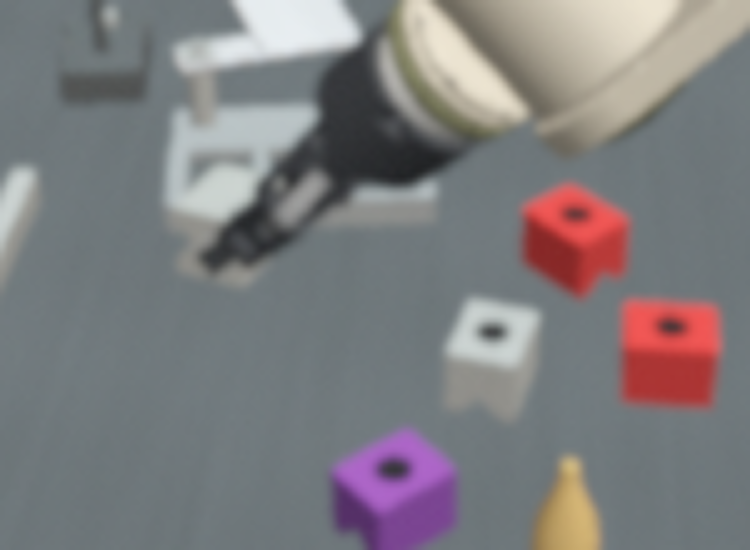

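The joint 4 lower limit (-1.23) blocks outward 45° here. Farther out the forearm is flatter, so I'll move outward with the block still held.

>>> play_rows(
  deltas=[
    [0.3,0,0,0,0,0,-0.4],
    [0.3,0,0,0,0,0,-0.4],
    [0.3,0,0,0,0,0,-0.4],
    [0.3,0,0,0,0,0,-0.4],
    [0.3,0,0,0,0,0,-0.4],
    [0.3,0,0,0,0,0,-0.4],
    [0,0,0,0,0,0,-0.4],
    [0,0,0,0,0,0,-0.4],
  ],
)

```text
time_s: 11.75
eef_pos: [674.9, 106.7, 107.7]
ee_rot: [0.363, 0.169, 0.914, -0.068]
force: [0.2, 0.3, -5.2]
grip_width: 0.575
```

```bash
python3 - <<'E'
from h import *
s,M=st()
E
```

```text
t 11.75 tcp [674.9 106.7 107.7] tz [ 0.64  -0.247 -0.728] jaw [ 0.358  0.934 -0.002] jawang 69.0 w 0.575 F [ 0.2  0.3 -5.2] q [ 0.1   0.57  1.66 -1.01  0.38 -0.24]
```

>>> play_rows(
  deltas=[
    [0.4,0,0,0,0,0,-0.4],
    [0.4,0,-0.2,0,0,0,-0.4],
    [0,0,-0.4,0,0,0,-0.4],
    [0,0,-0.4,0,0,0,-0.4],
    [0,0,-0.4,0,0,0,-0.4],
    [0,0,-0.4,0,0,0,-0.4],
    [0,0,0,0,0,0,-0.4],
    [0,0,0,0,0,0,-0.4],
  ],
)

```text
time_s: 12.42
eef_pos: [707.3, 107.2, 36.7]
ee_rot: [0.362, 0.168, 0.915, -0.069]
force: [0.1, 0.1, -4.0]
grip_width: 0.581
```

```bash
python3 - <<'E'
from h import *
s,M=st()
E
```

```text
t 12.4167 tcp [707.3 107.2  36.7] tz [ 0.638 -0.247 -0.729] jaw [ 0.356  0.934 -0.004] jawang 69.1 w 0.581 F [ 0.1  0.1 -4. ] q [ 0.1   0.74  1.59 -1.23  0.33 -0.01]
```

>>> play_rows(
  deltas=[
    [0.15,0,0,0,0,0.4,-0.4],
    [0.15,0,0,0,0,0.4,-0.4],
    [0.15,0,0,0,0,0.4,-0.4],
    [0.15,0,0,0,0,0.4,-0.4],
    [0.15,0,0,0,0,0.4,-0.4],
    [0,0,0,0,0,0.4,-0.4],
    [0,0,0,0,0,0,-0.4],
    [0,0,0,0,0,0,-0.4],
  ],
)

```text
time_s: 13.08
eef_pos: [738.0, 106.8, 38.5]
ee_rot: [0.368, 0.053, 0.928, -0.023]
force: [0.6, -0.2, -5.5]
grip_width: 0.576
```

```bash
python3 - <<'E'
from h import *
s,M=st()
phi=np.arctan2(M[1,1],M[0,1]); j=np.array([np.cos(phi),np.sin(phi),0]); u=np.array([np.sin(phi),-np.cos(phi),0])
z=(u-np.array([0,0,1]))/2**.5; T=np.c_[np.cross(j,z),j,z]
print((R.from_matrix(T@M.T).as_rotvec(degrees=True)/6).round(2))
E
```

```text
t 13.0833 tcp [738.  106.8  38.5] tz [ 0.681 -0.081 -0.728] jaw [ 0.115  0.993 -0.003] jawang 83.4 w 0.576 F [ 0.6 -0.2 -5.5] q [ 0.02  0.75  1.56 -0.89  0.12 -0.59]
[-0.   -0.28  0.  ]
```

>>> play_rows(
  deltas=[
    [0,0,0,0,-0.14,0,-0.4],
    [0,0,0,0,-0.14,0,-0.4],
    [0,0,-0.15,0,0,0,-0.4],
    [0,0,-0.15,0,0,0,-0.4],
    [0,0,-0.15,0,0,0,-0.4],
    [0,0,-0.1,0,0,0,-0.4],
    [0,0,0,0,0,0,-0.4],
  ],
)

```text
time_s: 13.67
eef_pos: [743.3, 107.5, 19.8]
ee_rot: [0.374, 0.052, 0.926, -0.021]
force: [-0.6, 0.5, -5.1]
grip_width: 0.576
```

```bash
python3 - <<'E'
from h import *
s,M=st()
E
```

```text
t 13.6667 tcp [743.3 107.5  19.8] tz [ 0.691 -0.077 -0.719] jaw [0.111 0.994 0.   ] jawang 83.6 w 0.576 F [-0.6  0.5 -5.1] q [ 0.02  0.79  1.55 -1.23  0.1  -0.25]
```

>>> play_rows(
  deltas=[
    [0,0,0,0,0,0.35,-0.4],
    [0.1,0,0,0,0,0.35,-0.4],
    [0,0,-0.06,0,0,0,-0.4],
    [0,0,-0.06,0,0,0,-0.4],
    [0,0,-0.06,0,0,0,-0.4],
    [0,0,-0.04,0,0,0,-0.4],
    [0,0,0,0,0,0,-0.4],
    [0,0,0,0,0,0,-0.4],
  ],
)

```text
time_s: 14.33
eef_pos: [746.0, 107.6, 14.0]
ee_rot: [0.375, 0.029, 0.926, -0.011]
force: [-1.4, -1.5, 5.4]
grip_width: 0.575
```

```bash
python3 - <<'E'
from h import *
s,M=st()
E
```

```text
t 14.3333 tcp [746.  107.6  14. ] tz [ 0.695 -0.041 -0.718] jaw [0.061 0.998 0.002] jawang 86.5 w 0.575 F [-1.4 -1.5  5.4] q [ 0.    0.8   1.55 -1.23  0.05 -0.29]
```

>>> play_rows(
  deltas=[
    [0,0,0,0,0,0,0.3],
    [0,0,0,0,0,0,0.3],
    [0,0,0,0,0,0,0.3],
    [-0.4,0,0.4,0,0,0,0.3],
    [-0.5,0,0.5,0,0,0,0.3],
    [-0.5,0,0.5,0,0,0,0.3],
    [-0.4,0,0.6,0.0,0.6,0,0.3],
    [-0.2,0,0.6,0.0,0.6,0,0.3],
  ],
)

```text
time_s: 15.0
eef_pos: [682.6, 100.4, 84.6]
ee_rot: [0.36, 0.033, 0.932, -0.025]
force: [0.6, 0.3, -0.2]
grip_width: 0.647
```

>>> play_rows(
  deltas=[
    [0,0,0,0,0.8,0,0.3],
    [0,0,0,0,0.8,0,0.3],
    [0,0,0,0,0.8,0,0.3],
    [0,0,0,0,0,0,0.3],
  ],
)

```text
time_s: 15.33
eef_pos: [686.3, 97.4, 86.6]
ee_rot: [0.26, 0.033, 0.965, -0.033]
force: [0.5, -0.1, 0.4]
grip_width: 0.652
```

```bash
python3 - <<'E'
from h import *
s,M=st()
t=snap('top','t7');c=snap('side','s7')
a=cv2.resize(c['pixels'][150:260,190:340,::-1],None,fx=5,fy=5,interpolation=cv2.INTER_CUBIC)
cv2.imwrite('pics/c7.png',a)
P=cloud(t);Z=P[...,2]
m=((Z>34)&(Z<46)).astype(np.uint8);m[:,:270]=0;m[:,330:]=0;m[:135]=0;m[200:]=0
k,l,s_,ce=cv2.connectedComponentsWithStats(m)
for i in range(1,k):
    if s_[i,4]>30: print(ce[i].round(1),s_[i,4],cv2.minAreaRect(P[l==i][:,:2].astype(np.float32)))
E
```

```text
t 15.3333 tcp [686.3  97.4  86.6] tz [ 0.499 -0.081 -0.863] jaw [ 0.081  0.996 -0.047] jawang 85.4 w 0.652 F [ 0.5 -0.1  0.4] q [ 0.    0.61  1.55 -0.19  0.46 -1.35]
[289.9 158.7] 161 ((736.522216796875, 106.06664276123047), (48.98176574707031, 39.45361328125), 89.75628662109375)
```

View pics/c7.png

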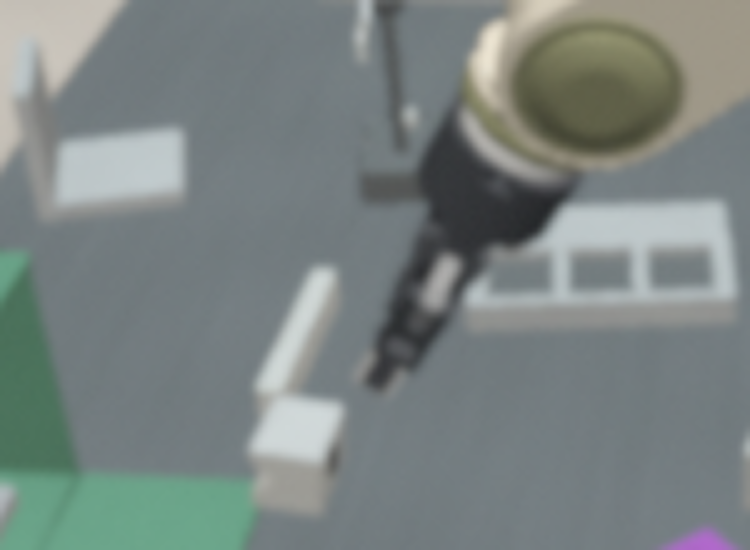

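Block 1 is now on its side: button facing the robot, V outward, at about (738,108). Next I regrip it and carry it nearer the robot.

>>> play_rows(
  deltas=[
    [0,0.1,0,0.22,0,0.35,0.55],
    [0,0.1,0,0.23,0,0.35,0.55],
    [0.3,0.07,-0.3,0,0,0,0.55],
    [0.3,0,-0.4,0,0,0,0.55],
    [0.3,0,-0.4,0,0,0,0.55],
    [0.3,0,-0.35,0,0,0,0.55],
    [0,0,0,0,0,0,0.55],
    [0,0,0,0,0,0,0.55],
  ],
)

```text
time_s: 16.1
eef_pos: [731.2, 108.4, 24.9]
ee_rot: [0.258, 0.004, 0.966, -0.001]
force: [-0.6, -0.5, -0.6]
grip_width: 0.778
```

```bash
python3 - <<'E'
from h import *
st()
E
```

```text
t 16.1 tcp [731.2 108.4  24.9] tz [ 0.499 -0.004 -0.867] jaw [0.009 1.    0.001] jawang 89.5 w 0.778 F [-0.6 -0.5 -0.6] q [-0.01  0.77  1.44  0.01  0.41 -1.58]
```

>>> play_rows(
  deltas=[
    [0.2,0,-0.25,0,0,0,0.55],
    [0,0,0,0,0,0,0.2],
    [0,0,0,0,0,0,-0.3],
    [0,0,0,0,0,0,-0.4],
    [0,0,0,0,0,0,-0.4],
    [0,0,0,0,0,0,-0.4],
    [0,0,0.4,0,0,0,-0.4],
    [0,0,0.4,0,0,0,-0.4],
  ],
  squeeze=80,
)

```text
time_s: 16.77
eef_pos: [738.8, 108.6, 46.9]
ee_rot: [0.257, 0.005, 0.966, -0.0]
force: [0.1, 0.3, -4.5]
grip_width: 0.569
```

```bash
python3 - <<'E'
from h import *
st()
E
```

```text
t 16.7667 tcp [738.8 108.6  46.9] tz [ 0.496 -0.003 -0.868] jaw [0.009 1.    0.002] jawang 89.5 w 0.569 F [ 0.1  0.3 -4.5] q [-0.01  0.76  1.4   0.01  0.47 -1.58]
```

>>> play_rows(
  deltas=[
    [-0.72,-0.29,0,0,0,0.24,-0.4],
    [-0.72,-0.29,0,0,0,0.24,-0.4],
    [-0.72,-0.29,0,0,0,0.24,-0.4],
    [-0.72,-0.29,0,0,0,0.24,-0.4],
    [-0.72,-0.29,-0.2,0,0,0.24,-0.4],
    [0,0,-0.2,0,0,0,-0.4],
    [0,0,-0.2,0,0,0,-0.4],
    [0,0,0,0,0,0,-0.4],
  ],
)

```text
time_s: 17.43
eef_pos: [601.6, 53.4, 24.7]
ee_rot: [0.257, -0.053, 0.965, 0.016]
force: [-0.1, 0.5, -5.2]
grip_width: 0.576
```

```bash
python3 - <<'E'
from h import *
st()
E
```

```text
t 17.4333 tcp [601.6  53.4  24.7] tz [ 0.494  0.059 -0.867] jaw [-0.111  0.994  0.004] jawang 96.4 w 0.576 F [-0.1  0.5 -5.2] q [-0.17  0.56  1.87  0.6   0.25 -2.4 ]
```

>>> play_rows(
  deltas=[
    [0,0,-0.12,0,0,0,-0.4],
    [0,0,-0.12,0,0,0,-0.4],
    [0,0,0,0,0,0,-0.4],
    [0,0,0,0,0,0,0.4],
    [0,0,0,0,0,0,1],
    [0,0,0,0,0,0,1],
    [-0.4,0,0.7,0,0,0,1],
    [-0.4,0,0.8,0,0,0,1],
  ],
)

```text
time_s: 18.1
eef_pos: [569.9, 53.3, 75.5]
ee_rot: [0.256, -0.053, 0.965, 0.016]
force: [-0.2, 1.1, 1.4]
grip_width: 0.998
```

>>> play_rows(
  deltas=[
    [0,0,0.8,-0.11,0.94,0,1],
    [0.2,0,0.8,-0.11,0.94,0,1],
    [0.5,0,0,-0.11,0.94,0,1],
    [0.5,0,0,-0.11,0.94,0,1],
    [0.5,0,0,-0.11,0.94,0,1],
    [0.5,0,0,-0.11,0.94,0,1],
    [0.5,0,0,-0.11,0.94,0,1],
    [0.2,0,0,-0.11,0.94,0,1],
  ],
)

```text
time_s: 18.77
eef_pos: [687.0, 56.6, 126.4]
ee_rot: [-0.107, -0.056, 0.993, 0.0]
force: [-0.0, -0.8, -0.3]
grip_width: 0.997
```

>>> play_rows(
  deltas=[
    [0,0,0,-0.11,0.94,0,1],
    [0,0,0,-0.11,0.94,0,1],
    [0,0,0,-0.11,0.94,0,1],
    [0,0,0,-0.11,0.94,0,1],
    [0,0,0,-0.11,0.94,0,1],
    [0,0,0,-0.11,0.94,0,1],
    [0,0,0,-0.11,0.94,0,1],
    [0,0,0,0,0,0,1],
  ],
)

```text
time_s: 19.43
eef_pos: [634.0, 52.4, 116.1]
ee_rot: [-0.429, -0.049, 0.902, -0.019]
force: [-0.1, -0.3, -1.5]
grip_width: 0.998
```

```bash
cat >> h.py <<'E'
def blocks(f,u0,u1,v0,v1):
    t=load(f); P=cloud(t);Z=P[...,2]
    m=((Z>34)&(Z<46)).astype(np.uint8);m[:,:u0]=0;m[:,u1:]=0;m[:v0]=0;m[v1:]=0
    k,l,s_,ce=cv2.connectedComponentsWithStats(m)
    for i in range(1,k):
        if s_[i,4]>30:
            r=cv2.minAreaRect(P[l==i][:,:2].astype(np.float32)); print('blk',ce[i].round(1),s_[i,4],np.round(r[0],1),np.round(r[1],1),round(r[2],1))
E
python3 - <<'E'
from h import *
st(); snap('top','t8'); blocks('t8',240,340,180,280)
snap('side','s8')
E
```

```text
t 19.4333 tcp [634.   52.4 116.1] tz [-0.773 -0.076 -0.63 ] jaw [-0.104  0.995  0.008] jawang 96.0 w 0.998 F [-0.1 -0.3 -1.5] q [-0.05  1.34  0.19 -0.19  2.48 -1.83]
blk [261.5 221.9] 81 [508.5 204.8] [45.9 38.5] 44.2
blk [329.9 252.1] 165 [412.4 -27. ] [38.7 48.2] 44.5
blk [298.6 272. ] 80 [346.6  80.9] [37.3 20.5] 89.3
```

>>> play_rows(
  deltas=[
    [-0.4,0,-0.2,0,0,0,1],
    [-0.4,0,-0.2,0,0,0,1],
    [-0.4,0,-0.2,0,0,0,1],
    [0,0,-0.2,-0.05,0.5,0,1],
    [0,0,-0.2,-0.05,0.5,0,1],
    [0,0,0,-0.05,0.5,0,1],
    [0,0,0,0,0,0,1],
  ],
)

```text
time_s: 20.12
eef_pos: [590.5, 52.3, 79.2]
ee_rot: [-0.496, -0.047, 0.867, -0.022]
force: [0.3, -0.3, -0.1]
grip_width: 1.0
```

```bash
python3 - <<'E'
from h import *
st(); c=snap('side','s9'); a=c['pixels'][170:280,250:400]
cv2.imwrite('pics/c9.png',cv2.resize(a[:,:,::-1],None,fx=5,fy=5,interpolation=cv2.INTER_CUBIC))
E
```

```text
t 20.1167 tcp [590.5  52.3  79.2] tz [-0.857 -0.085 -0.508] jaw [-0.104  0.995  0.008] jawang 95.9 w 1.0 F [ 0.3 -0.3 -0.1] q [-0.05  1.29  0.47 -0.19  2.4  -1.8 ]
```

View pics/c9.png

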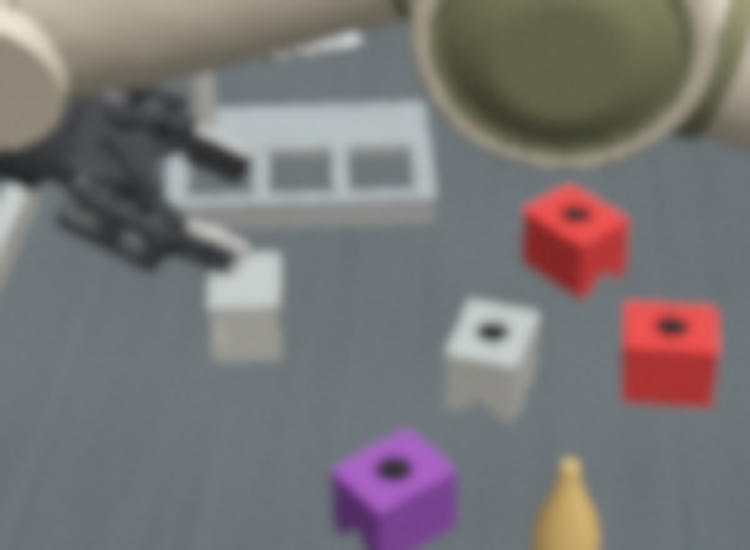

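Block 1 sits at crop (245,281), fingers just behind it; tilt is 59.5° inward. Compute its place and continue.

```bash
python3 - <<'E'
from h import *
c=load('s9'); print(at_z(c,250+245/5-.4,170+281/5-.4,40), [at_z(c,250+p[0]/5-.4,170+p[1]/5-.4,40)[:2].round(0).tolist() for p in[(283,252),(280,305),(207,308)]])
E
```

```text
[602.14970382  54.33054865  40.        ] [[583.0, 25.0], [579.0, 76.0], [620.0, 81.0]]
```

>>> play_rows(
  deltas=[
    [0,0,-0.5,0,0,0,1],
    [0,0,-0.5,0,0,0,1],
    [-0.08,0,-0.3,0,0,0,1],
    [0,0,-0.22,0,0,0,1],
    [0,0,0,0,0,0,0.5],
    [0,0,0,0,0,0,0],
    [0,0,0,0,0,0,-0.4],
    [0,0,0,0,0,0,-0.4],
  ],
)

```text
time_s: 20.83
eef_pos: [587.8, 52.2, 21.0]
ee_rot: [-0.494, -0.047, 0.868, -0.022]
force: [3.7, 0.7, 4.4]
grip_width: 0.575
```

>>> play_rows(
  deltas=[
    [0,0,0,0,0,0,-0.4],
    [0,0,0,0,0,0,-0.4],
    [0,0,0,0,0,0,-0.4],
  ],
  squeeze=90,
)

```text
time_s: 21.08
eef_pos: [587.8, 52.2, 21.0]
ee_rot: [-0.494, -0.047, 0.868, -0.022]
force: [5.5, 0.4, 6.7]
grip_width: 0.576
```

```bash
python3 - <<'E'
from h import *
st()
E
```

```text
t 21.0833 tcp [587.8  52.2  21. ] tz [-0.856 -0.085 -0.511] jaw [-0.104  0.995  0.007] jawang 96.0 w 0.576 F [5.5 0.4 6.7] q [-0.05  1.35  0.49 -0.18  2.32 -1.78]
```

>>> play_rows(
  deltas=[
    [0,0,0.5,0,0,0,-0.4],
    [0,0,0.5,0,0,0,-0.4],
    [0,0,0.5,0.07,-0.7,0,-0.4],
    [0.1,-0.22,0.3,0.07,-0.7,0,-0.4],
    [0.1,-0.22,0,0.07,-0.7,0,-0.4],
    [0.1,-0.22,0,0.07,-0.7,0,-0.4],
    [0.1,-0.22,0,0.07,-0.7,0,-0.4],
    [0.1,-0.22,0,0.07,-0.7,0,-0.4],
  ],
)

```text
time_s: 21.75
eef_pos: [607.3, 8.0, 91.0]
ee_rot: [-0.291, -0.052, 0.955, -0.013]
force: [-0.1, 0.9, -5.0]
grip_width: 0.572
```

>>> play_rows(
  deltas=[
    [0.1,-0.22,0,0.07,-0.7,0,-0.4],
    [0.1,-0.22,0,0.07,-0.7,0,-0.4],
    [0.1,-0.22,0,0.07,-0.7,0,-0.4],
    [0.1,-0.22,0,0.07,-0.7,0,-0.4],
    [0.1,-0.22,0,0.07,-0.7,0,-0.4],
    [0.1,-0.22,0,0.07,-0.7,0,-0.4],
    [0.1,-0.22,0,0.07,-0.7,0,-0.4],
    [0.1,-0.22,0,0.07,-0.7,0,-0.4],
  ],
)

```text
time_s: 22.42
eef_pos: [638.8, -62.4, 91.2]
ee_rot: [-0.002, -0.054, 0.999, 0.0]
force: [-0.6, 0.3, -6.1]
grip_width: 0.572
```

```bash
python3 - <<'E'
from h import *
st()
E
```

```text
t 22.4167 tcp [638.8 -62.4  91.2] tz [-0.004  0.    -1.   ] jaw [-0.109  0.994  0.001] jawang 96.2 w 0.572 F [-0.6  0.3 -6.1] q [-0.28  0.7   1.28 -0.    1.17 -1.96]
```

>>> play_rows(
  deltas=[
    [0,-0.1,0,0.07,-0.6,0,-0.4],
    [0,-0.1,0,0.07,-0.6,0,-0.4],
    [0,-0.1,0,0.07,-0.6,0,-0.4],
    [0,-0.1,0,0.07,-0.6,0,-0.4],
    [0,-0.1,0,0.07,-0.6,0,-0.4],
    [0,-0.1,0,0.07,-0.6,0,-0.4],
    [0,0,0,0.07,-0.6,0,-0.4],
    [0,0,0,0,0,0,-0.4],
  ],
)

```text
time_s: 23.08
eef_pos: [636.8, -86.0, 89.8]
ee_rot: [0.215, -0.053, 0.975, 0.015]
force: [-1.3, 0.1, -5.3]
grip_width: 0.57
```

```bash
cat >> h.py <<'E'
def toward(phi_deg,out_deg,M):
    p=np.radians(phi_deg);a=np.radians(out_deg); j=np.array([np.cos(p),np.sin(p),0]); u=np.array([np.sin(p),-np.cos(p),0])
    if M[:,1]@j<0: j=-j
    z=u*np.sin(a)-np.array([0,0,1])*np.cos(a); T=np.c_[np.cross(j,z),j,z]
    print('rot units',(R.from_matrix(T@M.T).as_rotvec(degrees=True)/6).round(2))
E
python3 - <<'E'
from h import *
s,M=st(); toward(96.5,30.7,M)
E
```

```text
t 23.0833 tcp [636.8 -86.   89.8] tz [ 0.418  0.051 -0.907] jaw [-0.109  0.994  0.006] jawang 96.2 w 0.57 F [-1.3  0.1 -5.3] q [-0.4   0.53  1.65  0.37  0.62 -2.35]
rot units [ 0.05 -0.97  0.04]
```

>>> play_rows(
  deltas=[
    [0,0,-0.2,0.02,-0.33,0.02,-0.4],
    [0.02,-0.02,-0.3,0.02,-0.32,0.02,-0.4],
    [0,0,-0.3,0.01,-0.32,0,-0.4],
    [0,0,-0.3,0,0,0,-0.4],
    [0,0,0,0,0,0,-0.4],
    [0,0,0,0,0,0,-0.4],
  ],
)

```text
time_s: 23.58
eef_pos: [639.8, -86.5, 47.1]
ee_rot: [0.264, -0.056, 0.963, 0.015]
force: [-1.2, -0.8, -4.9]
grip_width: 0.573
```

```bash
python3 - <<'E'
from h import *
s,M=st(); toward(96.5,30.7,M)
c=snap('side','s10'); a=c['pixels'][160:230,260:360]
cv2.imwrite('pics/c10.png',cv2.resize(a[:,:,::-1],None,fx=7,fy=7,interpolation=cv2.INTER_CUBIC))
E
```

```text
t 23.5833 tcp [639.8 -86.5  47.1] tz [ 0.507  0.057 -0.86 ] jaw [-0.115  0.993 -0.001] jawang 96.6 w 0.573 F [-1.2 -0.8 -4.9] q [-0.42  0.59  1.73  0.67  0.43 -2.67]
rot units [ 0.01  0.   -0.02]
```

View pics/c10.png

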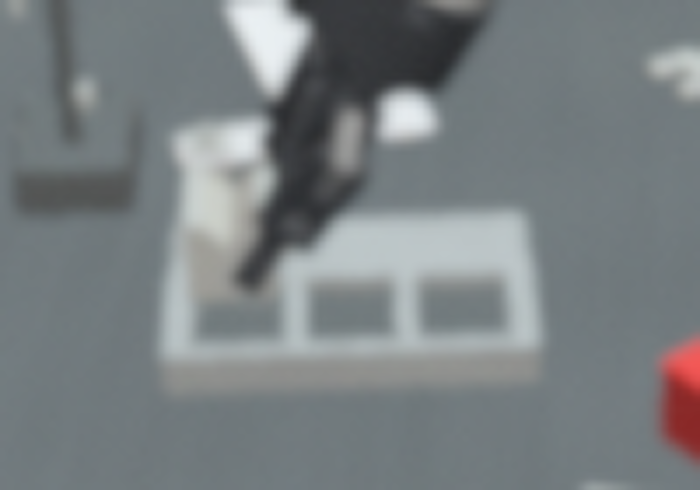

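>>> play_rows(
  deltas=[
    [-0.06,-0.01,-0.1,0,0,0,-0.4],
    [0,0,-0.15,0,0,0,-0.4],
    [0,0,-0.1,0,0,0,-0.4],
    [0,0,0,0,0,0,-0.4],
    [0,0,0,0,0,0,-0.4],
  ],
)

```text
time_s: 24.05
eef_pos: [637.3, -87.2, 33.1]
ee_rot: [0.265, -0.055, 0.963, 0.014]
force: [-0.2, -0.5, -4.5]
grip_width: 0.571
```

```bash
python3 - <<'E'
from h import *
s,M=st(); toward(96.5,30.7,M)
E
```

```text
t 24.05 tcp [637.3 -87.2  33.1] tz [ 0.509  0.056 -0.859] jaw [-0.114  0.993 -0.002] jawang 96.5 w 0.571 F [-0.2 -0.5 -4.5] q [-0.42  0.61  1.75  0.72  0.4  -2.73]
rot units [ 0.02  0.02 -0.01]
```

>>> play_rows(
  deltas=[
    [0,0,-0.1,0,0,0,-0.4],
    [0,0,-0.1,0,0,0,-0.4],
    [0,0,0,0,0,0,-0.4],
    [0,0,0,0,0,0,-0.4],
  ],
)

```text
time_s: 24.38
eef_pos: [637.3, -87.2, 25.0]
ee_rot: [0.265, -0.055, 0.963, 0.014]
force: [0.4, 1.0, -5.0]
grip_width: 0.576
```

>>> play_rows(
  deltas=[
    [0,0,-0.1,0,0,0,-0.4],
    [0,0,0,0,0,0,-0.4],
    [0,0,0,0,0,0,-0.4],
  ],
)

```text
time_s: 24.63
eef_pos: [637.7, -87.5, 21.7]
ee_rot: [0.266, -0.055, 0.962, 0.014]
force: [0.3, 1.1, -3.8]
grip_width: 0.575
```

```bash
python3 - <<'E'
from h import *
s,M=st(); toward(96.5,30.7,M)
E
```

```text
t 24.6333 tcp [637.7 -87.5  21.7] tz [ 0.51   0.056 -0.858] jaw [-0.114  0.994 -0.003] jawang 96.5 w 0.575 F [ 0.3  1.1 -3.8] q [-0.42  0.63  1.75  0.77  0.39 -2.77]
rot units [ 0.03  0.03 -0.  ]
```

>>> play_rows(
  deltas=[
    [0,0,-0.1,0,0,0,-0.4],
    [0,0,0,0,0,0,-0.4],
    [0,0,0,0,0,0,-0.4],
  ],
)

```text
time_s: 24.88
eef_pos: [639.6, -87.8, 21.0]
ee_rot: [0.268, -0.055, 0.962, 0.013]
force: [-5.9, 2.5, 20.0]
grip_width: 0.566
```

>>> play_rows(
  deltas=[
    [0,0,-0.07,0,0,0,-0.4],
    [0,0,0,0,0,0,-0.4],
    [0,0,0,0,0,0,-0.4],
  ],
)

```text
time_s: 25.13
eef_pos: [640.1, -87.9, 20.6]
ee_rot: [0.27, -0.056, 0.961, 0.013]
force: [-23.2, 4.5, 44.2]
grip_width: 0.574
```

>>> play_rows(
  deltas=[
    [-0.04,0,0.1,0,0,0,-0.4],
    [0,0,0,0,0,0,-0.2],
    [0,0,0,0,0,0,0.3],
    [0,0,0,0,0,0,0.5],
    [0,0,0,0,0,0,0.6],
    [-0.3,0,0.5,0,0,0,0.6],
    [-0.4,0,0.7,0,0,0,0.6],
    [-0.4,0,0.8,0,0,0,0.6],
  ],
)

```text
time_s: 25.8
eef_pos: [590.3, -86.8, 97.5]
ee_rot: [0.263, -0.055, 0.963, 0.015]
force: [0.2, 0.1, 0.7]
grip_width: 0.799
```

>>> play_rows(
  deltas=[
    [-0.4,0,0.8,0,0.7,0,0.6],
    [-0.8,0,0.4,0,0.7,0,0.6],
    [-0.8,0.3,0.4,0,0.7,0,0.6],
    [-0.8,0.5,0.4,0,0.7,0,0.6],
    [-0.8,0.5,0.2,0,0.7,0,0.6],
    [0,0,0,0,0.7,0,1],
    [0,0,0,0,0.7,0,1],
  ],
)

```text
time_s: 26.38
eef_pos: [447.8, -34.4, 186.2]
ee_rot: [0.013, -0.051, 0.998, 0.027]
force: [-0.4, -0.7, -0.7]
grip_width: 0.998
```

```bash
python3 - <<'E'
from h import *
s,M=st(); t=snap('top','t11');c=snap('side','s11')
P=cloud(t);Z=P[...,2]
m=((Z>44)&(Z<60)).astype(np.uint8);m[:,:325]=0;m[:,362:]=0;m[:165]=0;m[235:]=0
k,l,s_,ce=cv2.connectedComponentsWithStats(m)
for i in range(1,k):
    if s_[i,4]>20: print(ce[i],s_[i,4],cv2.minAreaRect(P[l==i][:,:2].astype(np.float32)),Z[l==i].min(),Z[l==i].max())
blocks('t11',240,320,180,285)
a=cv2.resize(t['pixels'][165:265,270:370,::-1],None,fx=5,fy=5,interpolation=cv2.INTER_CUBIC)
b=cv2.resize(c['pixels'][165:255,270:330,::-1],None,fx=5,fy=5,interpolation=cv2.INTER_CUBIC)
o=np.zeros((500,800,3),np.uint8);o[:,:500]=a;o[:450,500:]=b;cv2.imwrite('pics/n11.png',o)
E
```

```text
t 26.3833 tcp [447.8 -34.4 186.2] tz [ 0.024  0.056 -0.998] jaw [-0.102  0.993  0.053] jawang 95.8 w 0.998 F [-0.4 -0.7 -0.7] q [-0.37  0.18  1.79  0.07  1.17 -2.07]
[347.52857143 185.62142857] 140 ((638.1734008789062, -90.62288665771484), (40.382049560546875, 50.5241584777832), 6.825961112976074) 44.16567170696271 59.516054039316714
blk [261.6 225. ] 166 [507.1 204.7] [49.5 39.8] 41.2
blk [295.1 238.5] 168 [459.8  91.2] [49.9 39.7] 75.8
blk [298.6 267.9] 170 [360.1  80.8] [37.5 47.6] 89.2
```

View pics/n11.png

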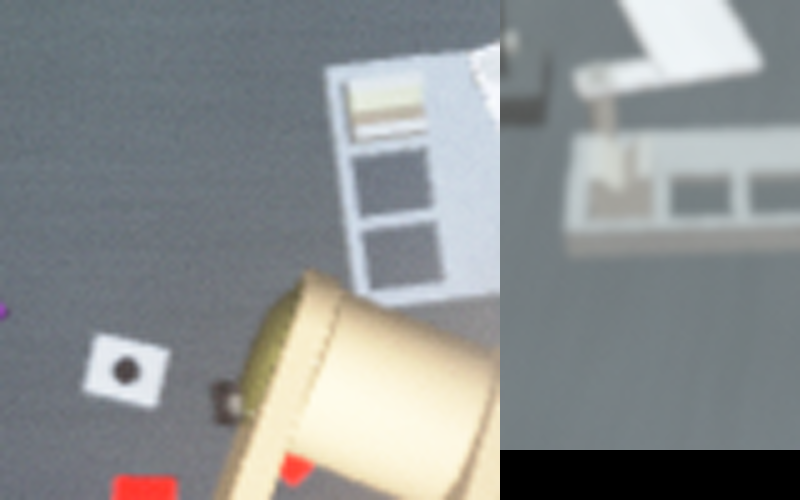

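Block 1 sits V-up in pocket 2, groove along nest y. Block 2 is still at (295,238), angle 76°. Now I set up the inward tilt over it.

>>> play_rows(
  deltas=[
    [0.2,0.4,0,0.0,0.4,-0.42,1],
    [0.2,0.4,0,0.0,0.5,-0.42,1],
    [0.2,0.4,0,0.1,0.6,-0.42,1],
    [0.2,0.4,0,0.15,0.7,-0.42,1],
    [0.2,0.4,0,0.2,0.8,-0.42,1],
    [0.2,0.4,0,0.2,0.8,-0.42,1],
    [0.2,0.4,0,0.2,0.8,-0.42,1],
    [0.2,0.4,-0.3,0.2,0.8,-0.42,1],
  ],
)

```text
time_s: 27.15
eef_pos: [513.8, 93.7, 174.0]
ee_rot: [-0.259, 0.13, 0.953, 0.088]
force: [-0.1, -0.0, 0.5]
grip_width: 1.001
```

```bash
python3 - <<'E'
from h import *
s,M=st(); toward(75.8,-65,M)
E
```

```text
t 27.15 tcp [513.8  93.7 174. ] tz [-0.471  0.235 -0.85 ] jaw [0.294 0.951 0.099] jawang 72.8 w 1.001 F [-0.1 -0.   0.5] q [-0.13  0.63  1.26  0.18  1.77 -1.44]
rot units [0.63 5.66 0.76]
```

>>> play_rows(
  deltas=[
    [-0.1,0,-0.2,0.08,0.72,0.1,1],
    [-0.1,0,-0.2,0.08,0.72,0.1,1],
    [-0.2,0,-0.2,0.08,0.72,0.1,1],
    [-0.2,0,-0.2,0.08,0.72,0.1,1],
    [-0.2,0,-0.2,0.08,0.72,0.1,1],
    [-0.2,0,-0.2,0.08,0.72,0.1,1],
    [-0.2,0.05,-0.4,0.08,0.72,0.1,1],
    [-0.2,0,-0.4,0.08,0.72,0.1,1],
  ],
)

```text
time_s: 27.82
eef_pos: [456.2, 95.0, 92.0]
ee_rot: [-0.539, 0.101, 0.834, 0.066]
force: [-0.2, 0.5, -1.0]
grip_width: 1.0
```

```bash
python3 - <<'E'
from h import *
s,M=st(); toward(75.8,-65,M); c=snap('side','s12')
a=c['pixels'][180:280,280:400]
cv2.imwrite('pics/c12.png',cv2.resize(a[:,:,::-1],None,fx=5,fy=5,interpolation=cv2.INTER_CUBIC))
E
```

```text
t 27.8167 tcp [456.2  95.   92. ] tz [-0.885  0.219 -0.411] jaw [0.24  0.971 0.001] jawang 76.1 w 1.0 F [-0.2  0.5 -1. ] q [-0.11  0.97  1.18  0.14  2.13 -1.44]
rot units [-0.04 -0.12 -0.06]
```

View pics/c12.png

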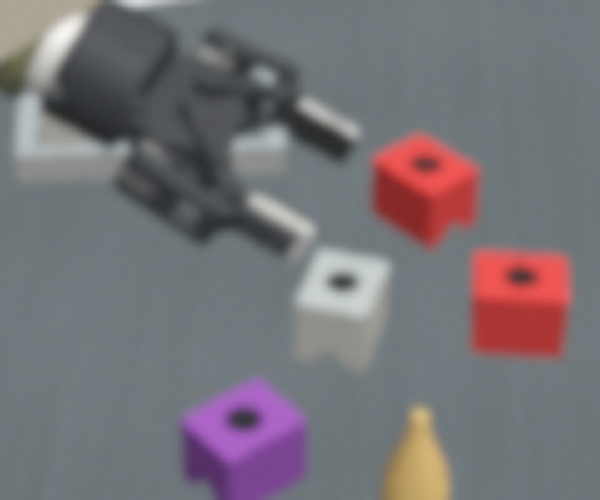

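>>> play_rows(
  deltas=[
    [-0.25,0,-0.4,0,0,0,1],
    [0,0,-0.5,0,0,0,1],
    [0,0,-0.5,0,0,0,1],
    [0,0,-0.37,0,0,0,1],
    [0,0,0,0,0,0,0.5],
    [0,0,0,0,0,0,0],
    [0,0,0,0,0,0,-0.4],
    [0,0,0,0,0,0,-0.4],
  ],
  squeeze=90,
)

```text
time_s: 28.53
eef_pos: [447.4, 94.9, 23.4]
ee_rot: [-0.537, 0.102, 0.835, 0.065]
force: [2.5, -0.4, 2.1]
grip_width: 0.575
```

>>> play_rows(
  deltas=[
    [0,0,0,0,0,0,-0.4],
    [0,0,0,0,0,0,-0.4],
  ],
)

```text
time_s: 28.7
eef_pos: [447.4, 95.0, 23.4]
ee_rot: [-0.537, 0.101, 0.835, 0.065]
force: [3.9, 0.2, 5.8]
grip_width: 0.56
```

```bash
python3 - <<'E'
from h import *
st()
E
```

```text
t 28.7 tcp [447.4  95.   23.4] tz [-0.884  0.217 -0.414] jaw [ 0.239  0.971 -0.001] jawang 76.2 w 0.56 F [3.9 0.2 5.8] q [-0.11  1.07  1.2   0.13  2.01 -1.46]
```

>>> play_rows(
  deltas=[
    [0,0,0.6,0,0,0,-0.4],
    [0,0,0.6,0,0,0,-0.4],
    [0.15,-0.06,0.6,-0.18,-0.7,0,-0.4],
    [0.15,-0.06,0,-0.18,-0.7,0,-0.4],
    [0.15,-0.06,0,-0.18,-0.7,0,-0.4],
    [0.15,-0.06,0,-0.18,-0.7,0,-0.4],
    [0.15,-0.06,0,-0.18,-0.7,0,-0.4],
    [0.15,-0.06,0,-0.18,-0.7,0,-0.4],
  ],
)

```text
time_s: 29.37
eef_pos: [483.2, 80.3, 94.2]
ee_rot: [-0.335, 0.115, 0.935, 0.038]
force: [0.4, 0.1, -4.1]
grip_width: 0.57
```

>>> play_rows(
  deltas=[
    [0.2,-0.06,0,-0.18,-0.7,0,-0.4],
    [0.2,-0.06,0,-0.18,-0.7,0,-0.4],
    [0.2,-0.06,0,-0.18,-0.7,0,-0.4],
    [0.2,-0.06,0,-0.18,-0.7,0,-0.4],
    [0.2,-0.06,0,-0.18,-0.7,0,-0.4],
    [0.2,-0.06,0,-0.18,-0.7,0,-0.4],
    [0.2,-0.06,0,-0.18,-0.7,0,-0.4],
    [0.2,-0.06,0,-0.18,-0.7,0,-0.4],
  ],
)

```text
time_s: 30.03
eef_pos: [546.8, 61.2, 94.4]
ee_rot: [-0.042, 0.124, 0.991, 0.0]
force: [-1.1, 0.0, -3.7]
grip_width: 0.571
```

```bash
python3 - <<'E'
from h import *
s,M=st(); toward(96.5,24.5,M)
E
```

```text
t 30.0333 tcp [546.8  61.2  94.4] tz [-0.082  0.011 -0.997] jaw [ 0.245  0.969 -0.01 ] jawang 75.8 w 0.571 F [-1.1  0.  -3.7] q [-0.1   0.55  1.52  0.    1.15 -1.43]
rot units [-0.23 -4.89  3.4 ]
```

>>> play_rows(
  deltas=[
    [0.1,-0.05,0,-0.03,-0.61,0.42,-0.4],
    [0.1,-0.05,0,-0.03,-0.61,0.42,-0.4],
    [0.1,-0.05,0,-0.03,-0.61,0.42,-0.4],
    [0.1,-0.05,0,-0.03,-0.61,0.42,-0.4],
    [0.1,-0.05,0,-0.03,-0.61,0.42,-0.4],
    [0.1,-0.05,-0.4,-0.03,-0.61,0.42,-0.4],
    [0,-0.05,-0.4,-0.03,-0.61,0.42,-0.4],
    [0,-0.05,-0.4,-0.03,-0.61,0.42,-0.4],
  ],
)

```text
time_s: 30.7
eef_pos: [570.0, 45.3, 46.3]
ee_rot: [0.209, -0.054, 0.976, 0.011]
force: [0.3, 2.0, -5.2]
grip_width: 0.572
```

>>> play_rows(
  deltas=[
    [0,0,-0.2,0,0,0,-0.4],
    [0,0,0,0,0,0,-0.4],
  ],
)

```text
time_s: 30.87
eef_pos: [569.1, 45.7, 36.9]
ee_rot: [0.205, -0.051, 0.977, 0.013]
force: [-0.0, 1.1, -3.7]
grip_width: 0.569
```

```bash
python3 - <<'E'
from h import *
s,M=st(); toward(96.5,24.5,M)
E
```

```text
t 30.8667 tcp [569.1  45.7  36.9] tz [ 0.4    0.046 -0.915] jaw [-0.106  0.994  0.004] jawang 96.1 w 0.569 F [-0.   1.1 -3.7] q [-0.18  0.5   1.89  0.33  0.37 -2.14]
rot units [-0.02 -0.13  0.07]
```

>>> play_rows(
  deltas=[
    [0,0,-0.25,-0.02,-0.13,0.07,-0.4],
    [0,0,-0.2,0,0,0,-0.4],
    [0,0,-0.1,0,0,0,-0.4],
    [0,0,-0.06,0,0,0,-0.4],
    [0,0,0,0,0,0,-0.4],
    [0,0,0,0,0,0,-0.4],
  ],
)

```text
time_s: 31.37
eef_pos: [571.1, 45.6, 14.8]
ee_rot: [0.215, -0.056, 0.975, 0.011]
force: [0.5, -1.2, -4.3]
grip_width: 0.573
```

>>> play_rows(
  deltas=[
    [0,0,-0.07,0,0,0,-0.4],
    [0,0,0,0,0,0,-0.4],
    [0,0,0,0,0,0,-0.4],
  ],
)

```text
time_s: 31.62
eef_pos: [570.8, 45.5, 11.7]
ee_rot: [0.215, -0.057, 0.975, 0.011]
force: [-0.9, 0.5, -3.8]
grip_width: 0.574
```

>>> play_rows(
  deltas=[
    [0,0,-0.06,0,0,0,-0.4],
    [0,0,-0.03,0,0,0,-0.4],
    [0,0,0,0,0,0,-0.4],
    [0,0,0,0,0,0,-0.4],
  ],
)

```text
time_s: 31.95
eef_pos: [571.1, 45.5, 8.5]
ee_rot: [0.215, -0.057, 0.975, 0.011]
force: [-2.3, -0.0, 3.2]
grip_width: 0.57
```

>>> play_rows(
  deltas=[
    [0,0,0,0,0,0,0],
    [0,0,0,0,0,0,0.6],
    [0,0,0,0,0,0,1],
    [0,0,0,0,0,0,1],
    [-0.25,0,0.6,0,0,0,1],
    [-0.3,0,0.8,0,0,0,1],
    [-0.3,0,0.8,0,0,0,1],
    [0,0,0.6,-0.1,0.8,0,1],
  ],
)

```text
time_s: 32.62
eef_pos: [532.5, 45.9, 120.0]
ee_rot: [0.171, -0.057, 0.984, 0.009]
force: [-0.0, 0.5, -0.6]
grip_width: 1.006
```

>>> play_rows(
  deltas=[
    [0.1,0,0,-0.1,0.9,0,1],
    [0.1,0,0,-0.1,0.9,0,1],
    [0.1,0,0,-0.1,0.9,0,1],
    [0.2,0,0,-0.1,0.9,0,1],
    [0.2,0,0,-0.1,0.9,0,1],
    [0.2,0,0,-0.1,0.9,0,1],
    [0.2,0,0,-0.1,0.9,0,1],
    [0.2,0,0,-0.1,0.9,0,1],
  ],
)

```text
time_s: 33.28
eef_pos: [589.3, 45.6, 120.3]
ee_rot: [-0.205, -0.057, 0.977, -0.011]
force: [0.4, -0.4, 0.3]
grip_width: 0.999
```

>>> play_rows(
  deltas=[
    [0,0,0,-0.1,0.9,0,1],
    [0,0,0,-0.1,0.9,0,1],
    [0,0,0,-0.1,0.9,0,1],
    [0,0,0,-0.1,0.9,0,1],
    [0,0,0,-0.1,0.9,0,1],
    [0,0,0,-0.1,0.9,0,1],
    [0,0,0,-0.1,0.9,0,1],
    [0,0,0,0,0,0,1],
  ],
)

```text
time_s: 33.95
eef_pos: [588.1, 45.6, 114.9]
ee_rot: [-0.515, -0.051, 0.855, -0.027]
force: [-0.3, 0.7, -1.6]
grip_width: 1.002
```

```bash
python3 - <<'E'
from h import *
s,M=st(); toward(96.5,-65,M); c=snap('side','s13')
a=c['pixels'][180:280,260:380]
cv2.imwrite('pics/c13.png',cv2.resize(a[:,:,::-1],None,fx=5,fy=5,interpolation=cv2.INTER_CUBIC))
E
```

```text
t 33.95 tcp [588.1  45.6 114.9] tz [-0.878 -0.098 -0.468] jaw [-0.114  0.993  0.006] jawang 96.6 w 1.002 F [-0.3  0.7 -1.6] q [-0.06  1.27  0.44 -0.24  2.49 -1.85]
rot units [-0.11  0.48 -0.01]
```

View pics/c13.png

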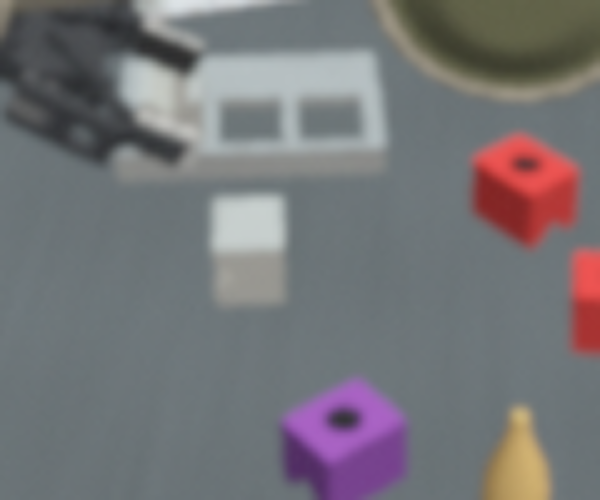

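Block 2 is on its side at crop (249,222), clear of everything. Check its place, then regrip.

```bash
python3 - <<'E'
from h import *
c=load('s13'); print(at_z(c,260+249/5-.4,180+222/5-.4,40).round(1))
E
```

```text
[571.8  43.8  40. ]
```

>>> play_rows(
  deltas=[
    [-0.3,0,-0.2,-0.03,0.16,0,1],
    [-0.3,0,-0.3,-0.04,0.16,0,1],
    [-0.03,0,-0.5,-0.04,0.16,0,1],
    [0,0,-0.5,0,0,0,1],
    [0,0,0,0,0,0,1],
  ],
)

```text
time_s: 34.42
eef_pos: [562.6, 45.6, 57.9]
ee_rot: [-0.532, -0.048, 0.845, -0.031]
force: [-0.2, -0.5, -0.4]
grip_width: 0.997
```

```bash
python3 - <<'E'
from h import *
s,M=st(); toward(96.5,-65,M)
E
```

```text
t 34.4167 tcp [562.6  45.6  57.9] tz [-0.896 -0.103 -0.432] jaw [-0.114  0.993 -0.   ] jawang 96.5 w 0.997 F [-0.2 -0.5 -0.4] q [-0.06  1.28  0.61 -0.22  2.36 -1.8 ]
rot units [-0.01  0.09 -0.01]
```

>>> play_rows(
  deltas=[
    [0,0,-0.4,0,0.09,0,1],
    [0,0,-0.3,0,0,0,1],
    [0,0,-0.18,0,0,0,1],
    [0,0,0,0,0,0,0.5],
    [0,0,0,0,0,0,0],
    [0,0,0,0,0,0,-0.4],
    [0,0,0,0,0,0,-0.4],
    [0,0,0,0,0,0,-0.4],
  ],
  squeeze=90,
)

```text
time_s: 35.08
eef_pos: [564.0, 45.5, 26.0]
ee_rot: [-0.535, -0.048, 0.843, -0.031]
force: [3.8, 0.3, 5.0]
grip_width: 0.568
```

>>> play_rows(
  deltas=[
    [0,0,0,0,0,0,-0.4],
    [0,0,0,0,0,0,-0.4],
  ],
)

```text
time_s: 35.25
eef_pos: [564.0, 45.5, 26.0]
ee_rot: [-0.535, -0.048, 0.843, -0.031]
force: [4.1, 0.5, 6.1]
grip_width: 0.566
```

```bash
python3 - <<'E'
from h import *
s,M=st(); toward(96.5,-65,M)
E
```

```text
t 35.25 tcp [564.   45.5  26. ] tz [-0.899 -0.103 -0.425] jaw [-0.114  0.994 -0.001] jawang 96.5 w 0.566 F [4.1 0.5 6.1] q [-0.06  1.33  0.58 -0.22  2.34 -1.8 ]
rot units [ 0.    0.03 -0.01]
```

>>> play_rows(
  deltas=[
    [0,0,0.5,0,0,0,-0.4],
    [0,0,0.5,0,0,0,-0.4],
    [0,0,0.5,0.07,-0.7,0,-0.4],
    [0.08,-0.22,0.3,0.07,-0.7,0,-0.4],
    [0.08,-0.22,0,0.07,-0.7,0,-0.4],
    [0.08,-0.22,0,0.07,-0.7,0,-0.4],
    [0.08,-0.22,0,0.07,-0.7,0,-0.4],
    [0.08,-0.22,0,0.07,-0.7,0,-0.4],
  ],
)

```text
time_s: 35.92
eef_pos: [579.8, 1.2, 96.4]
ee_rot: [-0.336, -0.052, 0.94, -0.022]
force: [-0.0, -0.5, -3.4]
grip_width: 0.566
```

>>> play_rows(
  deltas=[
    [0,-0.22,0,0.07,-0.7,0,-0.4],
    [0,-0.22,0,0.07,-0.7,0,-0.4],
    [0,-0.22,0,0.07,-0.7,0,-0.4],
    [0,-0.22,0,0.07,-0.7,0,-0.4],
    [0,-0.22,0,0.07,-0.7,0,-0.4],
    [0,-0.22,0,0.07,-0.7,0,-0.4],
    [0,-0.22,0,0.07,-0.7,0,-0.4],
    [0,-0.22,0,0.07,-0.7,0,-0.4],
  ],
)

```text
time_s: 36.58
eef_pos: [579.3, -69.1, 96.6]
ee_rot: [-0.049, -0.053, 0.997, -0.009]
force: [0.1, -0.6, -3.5]
grip_width: 0.565
```

```bash
python3 - <<'E'
from h import *
s,M=st(); toward(96.5,25.2,M)
E
```

```text
t 36.5833 tcp [579.3 -69.1  96.6] tz [-0.097 -0.023 -0.995] jaw [-0.107  0.994 -0.012] jawang 96.1 w 0.565 F [ 0.1 -0.6 -3.5] q [-0.3   0.62  1.4  -0.05  1.21 -1.95]
rot units [ 0.68 -5.1   0.09]
```

>>> play_rows(
  deltas=[
    [0,-0.09,0,0.09,-0.73,0.01,-0.4],
    [0,-0.09,0,0.09,-0.73,0.01,-0.4],
    [0,-0.09,0,0.09,-0.73,0.01,-0.4],
    [0,-0.09,0,0.1,-0.73,0.02,-0.4],
    [0,-0.09,0,0.1,-0.73,0.02,-0.4],
    [0,-0.09,0,0.1,-0.73,0.01,-0.4],
    [0,-0.08,0,0.1,-0.72,0.01,-0.4],
    [0,0,-0.3,0,0,0,-0.4],
  ],
)

```text
time_s: 37.25
eef_pos: [578.4, -94.3, 85.2]
ee_rot: [0.218, -0.054, 0.974, 0.011]
force: [0.4, -0.4, -3.5]
grip_width: 0.566
```

>>> play_rows(
  deltas=[
    [0,0,-0.3,0,0,0,-0.4],
    [0,0,-0.4,0,0,0,-0.4],
    [0,0,0,0,0,0,-0.4],
    [0,0,0,0,0,0,-0.4],
  ],
)

```text
time_s: 37.58
eef_pos: [578.9, -93.3, 56.2]
ee_rot: [0.215, -0.055, 0.975, 0.012]
force: [0.6, 0.2, -3.5]
grip_width: 0.572
```

```bash
python3 - <<'E'
from h import *
s,M=st(); toward(96.5,25.2,M)
E
```

```text
t 37.5833 tcp [578.9 -93.3  56.2] tz [ 0.418  0.048 -0.907] jaw [-0.112  0.994  0.   ] jawang 96.5 w 0.572 F [ 0.6  0.2 -3.5] q [-0.46  0.49  1.83  0.5   0.5  -2.55]
rot units [ 0.   -0.05  0.01]
```

>>> play_rows(
  deltas=[
    [0.05,-0.01,-0.2,0,-0.05,0,-0.4],
    [0,0,-0.2,0,0,0,-0.4],
    [0,0,-0.15,0,0,0,-0.4],
    [0,0,0,0,0,0,-0.4],
    [0,0,0,0,0,0,-0.4],
  ],
)

```text
time_s: 38.0
eef_pos: [581.5, -94.0, 34.8]
ee_rot: [0.219, -0.055, 0.974, 0.012]
force: [0.1, 0.2, -3.8]
grip_width: 0.572
```

```bash
python3 - <<'E'
from h import *
s,M=st(); toward(96.5,25.2,M)
E
```

```text
t 38.0 tcp [581.5 -94.   34.8] tz [ 0.424  0.047 -0.904] jaw [-0.112  0.994 -0.001] jawang 96.5 w 0.572 F [ 0.1  0.2 -3.8] q [-0.46  0.53  1.84  0.56  0.45 -2.62]
rot units [0.01 0.01 0.01]
```

>>> play_rows(
  deltas=[
    [0,0,-0.1,0,0,0,-0.4],
    [0,0,-0.08,0,0,0,-0.4],
    [0,0,0,0,0,0,-0.4],
    [0,0,0,0,0,0,-0.4],
  ],
)

```text
time_s: 38.33
eef_pos: [581.5, -94.0, 27.5]
ee_rot: [0.219, -0.055, 0.974, 0.012]
force: [-1.0, 0.4, -2.9]
grip_width: 0.566
```

>>> play_rows(
  deltas=[
    [0,0,-0.08,0,0,0,-0.4],
    [0,0,0,0,0,0,-0.4],
    [0,0,0,0,0,0,-0.4],
  ],
)

```text
time_s: 38.58
eef_pos: [581.5, -94.0, 24.3]
ee_rot: [0.219, -0.055, 0.974, 0.012]
force: [0.4, 0.6, -4.2]
grip_width: 0.567
```

>>> play_rows(
  deltas=[
    [0,0,-0.06,0,0,0,-0.4],
    [0,0,0,0,0,0,-0.4],
    [0,0,0,0,0,0,-0.4],
  ],
)

```text
time_s: 38.83
eef_pos: [582.1, -94.2, 22.7]
ee_rot: [0.219, -0.055, 0.974, 0.011]
force: [-1.8, 0.6, 3.5]
grip_width: 0.567
```

>>> play_rows(
  deltas=[
    [0,0,0,0,0,0,0],
    [0,0,0,0,0,0,0.5],
    [0,0,0,0,0,0,0.6],
    [0,0,0,0,0,0,0.6],
    [-0.25,0,0.6,0,0,0,0.6],
    [-0.35,0,0.8,0,0,0,0.6],
    [-0.35,0,0.8,0,0,0,0.6],
    [-0.35,0,0.8,0,0,0,0.6],
  ],
)

```text
time_s: 39.5
eef_pos: [528.7, -94.0, 143.0]
ee_rot: [0.218, -0.055, 0.974, 0.012]
force: [1.5, 0.5, -0.0]
grip_width: 0.8
```

>>> play_rows(
  deltas=[
    [-0.8,0,0.2,0,0.6,-0.3,0.2],
    [-0.8,0,0.2,0,0.6,-0.5,0.2],
    [-0.8,0,0,0,0.6,-0.5,0.2],
    [-0.8,0,0,0,0.6,-0.5,0.2],
    [0,0,0,0,0.6,-0.5,0.2],
    [0,0,0,0,0.6,-0.5,0.2],
    [0,0,0,0,0.6,-0.5,0.2],
    [0,0,0,0,0,0,0.2],
  ],
)

```text
time_s: 40.17
eef_pos: [402.6, -94.3, 158.2]
ee_rot: [0.0, 0.117, 0.993, -0.013]
force: [-0.1, -0.3, -0.1]
grip_width: 0.601
```

```bash
python3 - <<'E'
from h import *
s,M=st(); toward(75,0,M); t=snap('top','t14');c=snap('side','s14')
P=cloud(t);Z=P[...,2]
m=((Z>46)&(Z<57)).astype(np.uint8);m[:,:325]=0;m[:,360:]=0;m[:165]=0;m[235:]=0
k,l,s_,ce=cv2.connectedComponentsWithStats(m)
for i in range(1,k):
    if s_[i,4]>12: print(ce[i].round(1),s_[i,4],np.round(cv2.minAreaRect(P[l==i][:,:2].astype(np.float32))[0],1),np.round(cv2.minAreaRect(P[l==i][:,:2].astype(np.float32))[1],1),np.median(Z[l==i]))
a=cv2.resize(t['pixels'][165:265,310:410,::-1],None,fx=5,fy=5,interpolation=cv2.INTER_CUBIC)
b=cv2.resize(c['pixels'][165:255,280:340,::-1],None,fx=5,fy=5,interpolation=cv2.INTER_CUBIC)
o=np.zeros((500,800,3),np.uint8);o[:,:500]=a;o[:450,500:]=b;cv2.imwrite('pics/n14.png',o)
E
```

```text
t 40.1667 tcp [402.6 -94.3 158.2] tz [-0.002 -0.025 -1.   ] jaw [ 0.232  0.972 -0.025] jawang 76.6 w 0.601 F [-0.1 -0.3 -0.1] q [-0.5   0.15  1.92 -0.03  1.07 -1.82]
rot units [ 0.24 -0.02 -0.26]
[346.8 182. ] 60 [650.4 -89.2] [16.2 49.8] 50.577659891308826
[347.9 189.3] 58 [627.1 -91. ] [17.7 49.1] 50.750374596817664
[349.2 196.6] 58 [599.8 -95.9] [15.5 48.1] 51.02112460246451
[350.3 204. ] 58 [575.4 -98.3] [16.9 49. ] 50.08561667803076
```

View pics/n14.png

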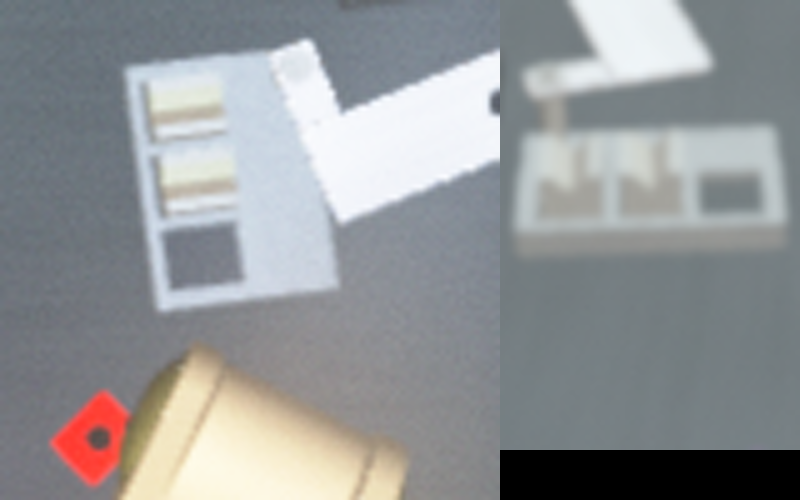

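Both blocks are V-up and seated: their tops read level at about 50.6 mm, with centres on pockets 1 and 2. Cover knob is at about (638,-300); fetch it and swing back.

>>> play_rows(
  deltas=[
    [0.74,-0.64,0,0.03,0,-0.1,0.2],
    [0.74,-0.64,0,0.03,0,-0.1,0.2],
    [0.74,-0.64,0,0.03,0,-0.1,0.2],
    [0.74,-0.64,0,0.03,0,-0.1,0.2],
    [0.74,-0.64,0,0.03,0,-0.1,0.2],
    [0.74,-0.64,0,0.03,0,-0.1,0.2],
    [0.74,-0.64,0,0.03,0,-0.1,0.2],
    [0.7,-0.66,0,0.03,0,-0.1,0.2],
  ],
)

```text
time_s: 40.93
eef_pos: [637.6, -300.9, 157.9]
ee_rot: [-0.0, 0.157, 0.988, 0.001]
force: [0.5, -0.5, 1.6]
grip_width: 0.599
```

>>> play_rows(
  deltas=[
    [0,0,-0.4,0,0,0,0.2],
    [0,0,0,0,0,0,0.2],
    [0,0,0,0,0,0,0.2],
  ],
)

```text
time_s: 41.18
eef_pos: [635.7, -299.1, 140.6]
ee_rot: [-0.002, 0.157, 0.988, 0.001]
force: [-0.2, 0.3, 0.2]
grip_width: 0.599
```

```bash
python3 - <<'E'
from h import *
s,M=st(); toward(71,0,M)
E
```

```text
t 41.1833 tcp [ 635.7 -299.1  140.6] tz [-0.004  0.003 -1.   ] jaw [0.311 0.951 0.002] jawang 71.9 w 0.599 F [-0.2  0.3  0.2] q [-0.61  0.79  0.97  0.    1.38 -1.86]
rot units [-0.03 -0.04 -0.15]
```

>>> play_rows(
  deltas=[
    [0.06,-0.03,-0.5,0,0,0,0.2],
    [0,0,-0.6,0,0,0,0.2],
    [0,0,-0.45,0,0,0,0.2],
    [0,0,0,0,0,0,-0.2],
    [0,0,0,0,0,0,-0.7],
    [0,0,0,0,0,0,-0.9],
    [0,0,0,0,0,0,-0.9],
    [0,0,0,0,0,0,-0.9],
  ],
  squeeze=25,
)

```text
time_s: 41.85
eef_pos: [639.6, -301.4, 82.3]
ee_rot: [0.0, 0.158, 0.987, -0.001]
force: [-1.9, -0.9, 4.7]
grip_width: 0.214
```

>>> play_rows(
  deltas=[
    [-0.36,0.08,0,0,0,0,-0.9],
    [-0.35,0.12,0,0,0,0,-0.9],
    [-0.34,0.15,0,0,0,0,-0.9],
    [-0.32,0.19,0,0,0,0,-0.9],
    [-0.3,0.21,0,0,0,0,-0.9],
    [-0.28,0.25,0,0,0,0,-0.9],
    [-0.25,0.27,0,0,0,0,-0.9],
    [-0.22,0.3,0,0,0,0,-0.9],
  ],
)

```text
time_s: 42.52
eef_pos: [542.1, -239.3, 82.1]
ee_rot: [0.0, 0.158, 0.987, -0.002]
force: [-5.3, -6.6, 7.4]
grip_width: 0.211
```

>>> play_rows(
  deltas=[
    [-0.19,0.32,0,0,0,0,-0.9],
    [-0.14,0.34,0,0,0,0,-0.9],
    [-0.13,0.35,0,0,0,0,-0.9],
    [-0.08,0.36,0,0,0,0,-0.9],
    [-0.04,0.37,0,0,0,0,-0.9],
    [0,0.37,0,0,0,0,-0.9],
    [0,0,0,0,0,0,-0.9],
    [0,0,0,0,0,0,-0.9],
  ],
)

```text
time_s: 43.18
eef_pos: [519.6, -153.0, 81.7]
ee_rot: [-0.0, 0.157, 0.988, -0.0]
force: [-3.9, 1.6, 8.2]
grip_width: 0.217
```

>>> play_rows(
  deltas=[
    [0.04,0.36,0,0,0,0,-0.9],
    [0.08,0.36,0,0,0,0,-0.9],
    [0.1,0.34,0,0,0,0,-0.9],
    [0,0,0,0,0,0,-0.9],
    [0,0,0,0,0,0,-0.9],
  ],
)

```text
time_s: 43.6
eef_pos: [529.1, -111.3, 81.7]
ee_rot: [0.001, 0.157, 0.988, -0.0]
force: [0.5, 0.5, 8.0]
grip_width: 0.213
```

>>> play_rows(
  deltas=[
    [0.03,0.1,0,0,0,0,-0.9],
    [0,0,0,0,0,0,-0.9],
    [0,0,0,0,0,0,-0.9],
  ],
)

```text
time_s: 43.85
eef_pos: [530.0, -107.8, 81.6]
ee_rot: [0.001, 0.158, 0.987, -0.0]
force: [1.1, 1.2, 8.4]
grip_width: 0.214
```

No stop yet. The first crop showed the cover about 5° off the nest, so it started slightly open; I'll push on to the stop.

>>> play_rows(
  deltas=[
    [0.04,0.1,0,0,0,0,-0.9],
    [0,0,0,0,0,0,-0.9],
    [0.04,0.1,0,0,0,0,-0.9],
    [0,0,0,0,0,0,-0.9],
    [0,0,0,0,0,0,-0.9],
  ],
)

```text
time_s: 44.27
eef_pos: [533.4, -100.0, 81.6]
ee_rot: [0.001, 0.158, 0.987, -0.0]
force: [1.7, -0.1, 6.5]
grip_width: 0.215
```

>>> play_rows(
  deltas=[
    [0.04,0.08,0,0,0,0,-0.9],
    [0,0,0,0,0,0,-0.9],
    [0,0,0,0,0,0,-0.9],
  ],
)

```text
time_s: 44.52
eef_pos: [534.1, -98.4, 81.5]
ee_rot: [-0.0, 0.158, 0.987, -0.002]
force: [-4.6, -9.3, 9.3]
grip_width: 0.215
```

>>> play_rows(
  deltas=[
    [0.04,0.08,0,0,0,0,-0.9],
    [0,0,0,0,0,0,-0.9],
    [0,0,0,0,0,0,-0.9],
  ],
)

```text
time_s: 44.77
eef_pos: [534.3, -98.0, 81.5]
ee_rot: [-0.002, 0.157, 0.988, -0.004]
force: [-15.6, -26.9, 10.1]
grip_width: 0.215
```

Stop reached: 27 N, no more motion at about y -98. Back off slightly, release, lift, and check.

>>> play_rows(
  deltas=[
    [-0.06,-0.12,0,0,0,0,-0.9],
    [0,0,0,0,0,0,-0.9],
    [0,0,0,0,0,0,-0.4],
    [0,0,0,0,0,0,0.2],
    [0,0,0,0,0,0,0.2],
    [0,0,0.6,0,0,0,0.2],
    [0,0,0.9,0,0,0,0.2],
    [0,0,0.9,0,0,0,0.2],
  ],
)

```text
time_s: 45.43
eef_pos: [532.5, -97.3, 176.5]
ee_rot: [-0.002, 0.158, 0.988, 0.001]
force: [1.4, 0.1, -0.1]
grip_width: 0.605
```

>>> play_rows(
  deltas=[
    [-0.7,-0.5,0.2,0,0,0,0.2],
    [-0.7,-0.6,0,0,0,0,0.2],
    [-0.7,-0.6,0,0,0,0,0.2],
    [-0.7,-0.6,0,0,0,0,0.2],
    [-0.7,-0.6,0,0,0,0,0.2],
    [0,-0.6,0,0,0,0,0.2],
    [0,0,0,0,0,0,0.2],
    [0,0,0,0,0,0,0.2],
  ],
)

```text
time_s: 46.1
eef_pos: [393.0, -238.2, 184.0]
ee_rot: [-0.001, 0.159, 0.987, 0.0]
force: [-0.1, 0.8, -0.0]
grip_width: 0.602
```

```bash
python3 - <<'E'
from h import *
s,M=st(); t=snap('top','t15');c=snap('side','s15')
P=cloud(t);Z=P[...,2]
m=((Z>59)&(Z<70)).astype(np.uint8);m[:,:330]=0;m[:,385:]=0;m[:165]=0;m[240:]=0
k,l,s_,ce=cv2.connectedComponentsWithStats(m)
for i in range(1,k):
    if s_[i,4]>40: print(ce[i].round(1),s_[i,4],cv2.boxPoints(cv2.minAreaRect(P[l==i][:,:2].astype(np.float32))).round(1).tolist())
print('knob',depth(t,353,213).round(1))
a=cv2.resize(t['pixels'][165:265,310:410,::-1],None,fx=5,fy=5,interpolation=cv2.INTER_CUBIC)
b=cv2.resize(c['pixels'][165:255,280:340,::-1],None,fx=5,fy=5,interpolation=cv2.INTER_CUBIC)
o=np.zeros((500,800,3),np.uint8);o[:,:500]=a;o[:450,500:]=b;cv2.imwrite('pics/n15.png',o)
E
```

```text
t 46.1 tcp [ 393.  -238.2  184. ] tz [-0.002  0.001 -1.   ] jaw [0.313 0.95  0.   ] jawang 71.7 w 0.602 F [-0.1  0.8 -0. ] q [-0.8   0.22  1.75 -0.    1.17 -2.05]
[351.5 196.8] 977 [[504.5, -71.5], [518.9000244140625, -194.1999969482422], [677.9000244140625, -175.5], [663.5, -52.79999923706055]]
knob [ 540.7 -103.    93.7]
```

View pics/n15.png

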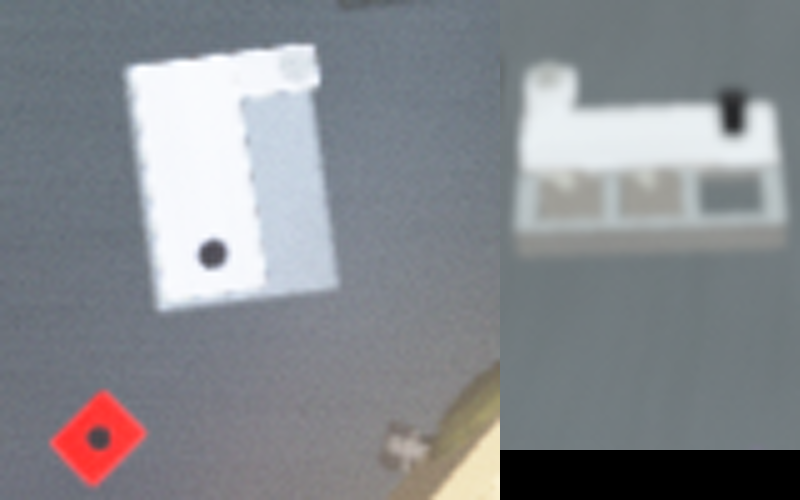

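Cover now parallel to the nest (6.7° against 6.5°), fully shut, with both blocks under it and the arm clear. Handing in.

```bash
python3 -c "
from rig import order; print(order.finish_job())"
```

```text
the job is handed in; nothing more can be done
None
```

I put both steel V-blocks present away in the nest, V up, and shut the dust cover over them. I handed the job in at about 46 s on the robot clock; the hand-in reports no verdict.

- **Blocks:** Both lay upside down. I turned each one over in two 90° rolls. One sits in pocket 2 and the other in pocket 1. There were only two on the plate; I did not touch the purple and red look-alikes.
- **Seating check:** After release, both block tops read level at about 50.6 mm, where 52 mm was expected. Their centres were within about 3 mm of the pocket centres seen from above. Both showed V up with the groove along the nest's y axis.
- **Cover check:** I pushed it to its stop at about 27 N. It lies at 6.7° against the nest's 6.5°, so well under 0.1 rad. It had started slightly open, about 5°.
- **Final state:** The arm is clear of everything. I did not measure the other tools again at the end.

Two things did not go to plan or did not agree:
- **First roll:** A wrist joint limit stopped block 1's first roll, so I set it down farther out, next to the steel parallel. I then regripped it and brought it back.
- **Cameras:** The top and side cameras disagreed by up to 4 mm in y, so I averaged them. The grip on the knob and the clean pocket fits bore that out.

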